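# Key on the laser lamp and show a culture flask to the inspection camera

## Task

Switch on the laser lamp: take its key from the wooden key block, push it fully home in the key switch on top of the white driver box, turn it clockwise to the stop and leave it in there. Then take the small culture flask by its cap and hold it up to the inspection camera, cap up, with the centre of its clear body on the lens axis 110 mm in front of the lens and its broad face square to the lens (the lens looks down at a slant, so lean the flask to match). Finish while still holding it there in the air by the cap, without knocking the camera or lamp, the bottle, the beaker or the big flask.

Things in the scene. Friction and masses are not known exactly. Their poses are not given: they have to be found in the camera images.
- key_head (a point): Centre of the black head of the key (30 g): a slab 30 mm wide (x), 10 thick (y), 36 tall (z up). The key stands loose and upright in the right-hand slot (from the robot) of a wooden block 40 x 100 x 34 mm (long along the head's width); a second slot 50 mm away is empty. The head's lower edge is 7 mm, this point 25 mm above the block's top. It fits the switch either way round.
- key_tip (a point): Lower end of the key's steel blade, 48 mm below key_head, same axes. The blade is 24 mm long, 12 wide (x), 4 thick (y), narrowing over its last 7 mm to a rounded tip 6 mm wide; its shoulder (24 x 8 mm) comes to rest on the slot's rim.
- keyhole (a point): Mouth centre of the slot in the key switch's barrel (28 mm across), 62 mm above the bench on top of the white driver box (100 x 140 x 55 mm). Slot 16 mm long (x), 6 wide (y), over 24 mm deep, its mouth flared to 11 mm wide; z up. x and y turn with the barrel. With the key home, key_tip is 24 mm below this point. The blade has play: it turns 0.25 rad before the barrel follows.
- keyswitch (a joint): Angle of the switch barrel: 0 = off (start), grows clockwise seen from above, stop (fully on) at 1.05 rad = 60 deg. Friction 0.05 N m, no spring: it stays where it is left.
- flask_cap (a point): Centre of the white cap of the small culture flask: 28 mm across, 20 mm high. The flask (45 g, 102 mm tall) stands on its end on the bench, the only flask standing. Axes: x square to its broad faces, y along its width, z up to the cap. Below the cap a 12 mm neck, then sloping shoulders down from 70 mm above the bench to the body's 60 mm.
- flask_mid (a point): Centre of the clear body of the small flask, 62 mm below flask_cap, same axes. The body is a clear box 26 mm thick (x), 52 wide (y), 60 high (z); its two broad faces (square to x) are alike.
- focus (a point): Place for flask_mid, 110 mm before the lens rim on the lens axis, 165 to 235 mm above the bench. x points to the lens, rising 0.35 rad (20 deg: the lens looks down), y is level, z up leaning 20 deg away from the camera. The flask's z belongs along this z, its x along this x either way round. Camera: black, 50 mm square, lens 40 mm across; its height on the column varies.
- station: Stand of camera and lamp, fixed: origin at the foot of the 25 mm column (371 mm tall), 241 mm level distance behind the focus; lens looks along -x, z up; grey base 15 mm high. On the +y side (x -30, y 150 mm) the lamp, a finned cylinder 42 mm thick and 97 long, 160 mm above the bench, points at the focus and ends some 190 mm from it.
- bottle: Glass bottle with a cap, 66 mm across, 140 mm tall, standing; origin at its underside, z up. To be left alone.
- beaker: Open glass beaker, 66 mm across, 85 mm tall, standing; origin at its underside, z up. To be left alone.
- bigflask: Big culture flask lying on its broad face, 150 x 85 mm and 36 mm high; origin under its middle, z up. To be left alone.

How it is judged:
By the outcome, as a careful person would: the job done as asked, in the order asked, and still so for the second after the job is handed in, while the arm keeps its last pose, push and grip.
It also fails if it takes over 61 s, if anything falls off the work surface, if the arm or the gripper's body presses on something with over 40 N, if the wrist force passes 120 N, or if a joint passes its speed limit or range.

## Robot

A 7-joint arm with a two-finger parallel gripper is mounted at the origin on the work surface. World frame = base frame: x ahead of the robot, y to its left, z up, the work surface at z = 0. Lengths are in mm, angles in rad, forces in N, time in s.
With the tool pointing down it reaches from about 350 to 900 mm from the base axis. Payload 19.9 kg.
Tool frame: the origin (TCP) lies midway between the tips of the shut fingers; the grasp point (between the pads) lies 19 mm behind it; z points along the fingers, x is the direction in which the jaws open and shut, and the axes are right-handed (so a half turn about z gives the same grasp; the last joint's range is limited). The gripper opens to 94 mm and grips with 3 to 60 N. Pads are 16 mm wide; open, the fingers measure 119 mm over their backs; the gripper's body (75 mm by 177 mm) begins 78 mm behind the grasp point.
Start: joints at [1.206, 0.417, -0.01, 1.614, 0.005, 1.111, -0.053], TCP at [198.257, -592.699, 205.425] pointing down, gripper open.
Joint ranges: [-2.81, 2.81], [-0.39, 2.02], [-1.27, 1.25], [0.06, 2.57], [-1.19, 4.33], [0.19, 2], [-2.82, 2.82]. Speed limits (rad/s): [1.89, 1.89, 2.39, 2.39, 3.01, 3.01, 3.01].

## Interface

Orientations are given as a unit quaternion [x, y, z, w].
In Python, from cell import bot gives the robot as it stands. The module is installed in compiled form; this text tells all that it offers.
- The arm moves only by the tool arm_command, never from a script. Its argument "plan" is a list of rows, each an object of numbers: "tx", "ty", "tz": the shift along the tool's x, y, z each as a share of 120 mm, from -1 to 1; "ax", "ay", "az": the turn, a rotation vector about the tool's x, y, z each as a share of 0.08 rad, from -1 to 1; "claw": the closure, from 0 (fully open) to 1 (shut). In form: [{"tx": .., "ty": .., "tz": .., "ax": .., "ay": .., "az": .., "claw": ..}, ...]. A call has exactly 5 rows; each row shifts and turns the commanded pose from where the row before left it, along the tool's axes as they then stand; what a row does not reach is not made up. A row lasts 1/10 s, in which the tool goes at most 50 mm and 8.59 degrees, less where a joint would pass 70% of its speed; a pose out of reach is approached as far as the arm can. A call with a number of a shift or a turn outside -1 to 1 is refused whole. A call with a gripper value outside its range is refused whole. The fingers move at their own pace and stop on an object; "newtons" is the grip in N (left out, the last holds). Time passes only in rows, so rows that do not move let the fingers close, or fill a call up. It gives the time, the measured TCP pose, the force and the opening at its end, in the units of the state.
- bot.state(): the state, without advancing time (a new reading comes with each control period).
- bot.snapshot(name): name is "scene" or "top" or "wrist"; returns a dict with "img" (480x640x3 uint8, red, green, blue), "K" (3x3 intrinsics, pixels), "position" and "attitude" of the camera in the world; the wrist camera has in their place "mount" (4x4, takes a point from camera to tool coordinates, whose origin is the TCP and whose axes are the tool frame's). Camera axes: x right, y down, z forward; pixel columns grow to the right and rows downward; lengths in mm; the calibration is good to about 2 mm. The wrist camera is an equidistant fisheye: a pixel r from the principal point sees the ray r / f radians off the axis. A picture is of the moment at which its call begins: read the wrist's pose just before it. There is no depth.
- bot.finish_job(): hands the job in, once; it reports no verdict.
The state is a dict: "clock": time; "q": joint angles; "dq": joint speeds; "joint_torque": joint torques, N m; "ee_pos": TCP position; "tool_rot": TCP orientation; "contact_force": force on the tool from outside, world axes, zero at the start; "ft_torque": the same for the moment, N m; "width": finger opening in mm.
Only numpy, scipy, OpenCV 4.12 (cv2) and the standard library are available. Lean on these libraries where they do the work, as an engineer would, in place of code of your own. Each camera call takes 0.05 s, during which the arm holds its last target.

## Working session

There is one attempt and no reset: what is moved stays moved. The work goes in short steps, Python scripts to look and compute and a tool call to move; the robot and the scene stay as the last step left them, time stands still between calls to the robot, and variables do not carry over. Pictures are saved under pics/ and viewed, and the job is handed in when it is done.

Besides the shell and the picture viewer there is one more tool, called after ">>>" as name([rows], argument=value, ...), one row to a line, values as JSON. arm_command: Moves the arm, as the interface text tells. Its arguments: {"type":"object","properties":{"plan":{"type":"array"},"newtons":{"type":"number"}},"required":["plan"]}

```bash
mkdir -p pics; ls
python3 - <<'E'
from cell import bot
import cv2
s=bot.state()
for k,v in s.items(): print(k,v)
for n in ["scene","top","wrist"]:
    d=bot.snapshot(n)
    cv2.imwrite(f"pics/{n}0.png",d["img"][:,:,::-1])
    print(n,{k:v for k,v in d.items() if k!="img"})
E
```

```text
pics
clock 0.0
q [ 1.20651116  0.41796326 -0.01031199  1.61413494  0.00469523  1.1107236
 -0.05300157]
dq [-0.00080755  0.00076344 -0.00074047  0.00034263  0.00089637 -0.00030578
 -0.00033385]
joint_torque [ 1.27585303e-03 -8.51272202e+01  6.39324076e-01 -4.25996876e+01
 -4.88546875e-02  1.86208310e-02  3.82549229e-05]
ee_pos [ 198.13415306 -592.37663143  204.84843394]
tool_rot [ 8.11548087e-01 -5.84285323e-01 -5.12063999e-04 -3.17689332e-04]
contact_force [0.41449128 0.10459343 1.20036077]
ft_torque [ 0.02916046  0.00978237 -0.01740927]
width 94.2259519083064
scene {'K': array([[567.67790993,   0.        , 328.53585328],
       [  0.        , 567.67790993, 242.51230434],
       [  0.        ,   0.        ,   1.        ]]), 'position': array([1521.33964132,  112.16115752,  764.38988104]), 'attitude': array([ 0.58633316,  0.66559549, -0.3506899 , -0.30035424])}
top {'K': array([[515.94938544,   0.        , 314.76421172],
       [  0.        , 515.94938544, 240.69606453],
       [  0.        ,   0.        ,   1.        ]]), 'position': array([ 474.26587894,  -32.2142637 , 1440.29692894]), 'attitude': array([ 0.71360236, -0.69934672,  0.03000807, -0.02802413])}
wrist {'K': array([[371.64829954,   0.        , 319.69370407],
       [  0.        , 371.64829954, 243.53546417],
       [  0.        ,   0.        ,   1.        ]]), 'mount': array([[ 9.99999850e-01,  1.28513837e-04,  5.32249757e-04,
        -5.36294019e-01],
       [-2.66038625e-04,  9.63652090e-01,  2.67160211e-01,
        -7.87062436e+01],
       [-4.78569807e-04, -2.67160312e-01,  9.63651980e-01,
        -1.79074131e+02],
       [ 0.00000000e+00,  0.00000000e+00,  0.00000000e+00,
         1.00000000e+00]])}
```

View pics/scene0.png

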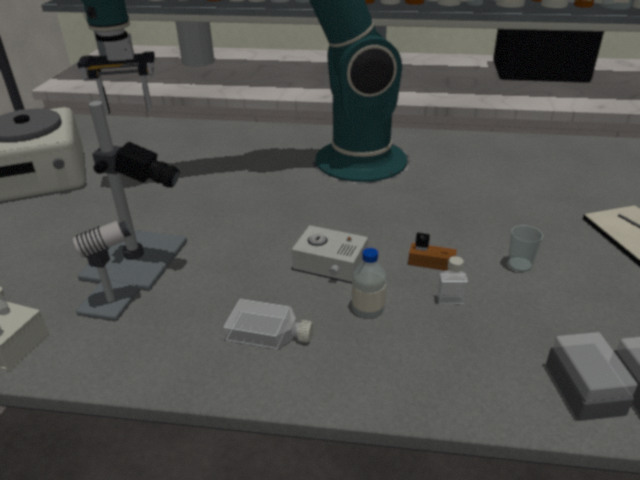

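View pics/top0.png

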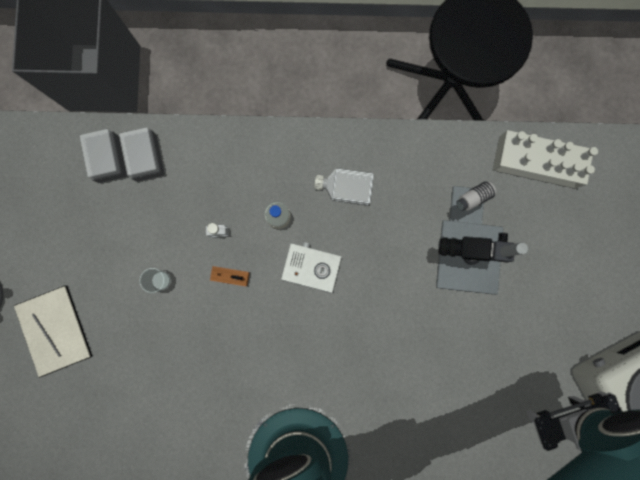

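View pics/wrist0.png

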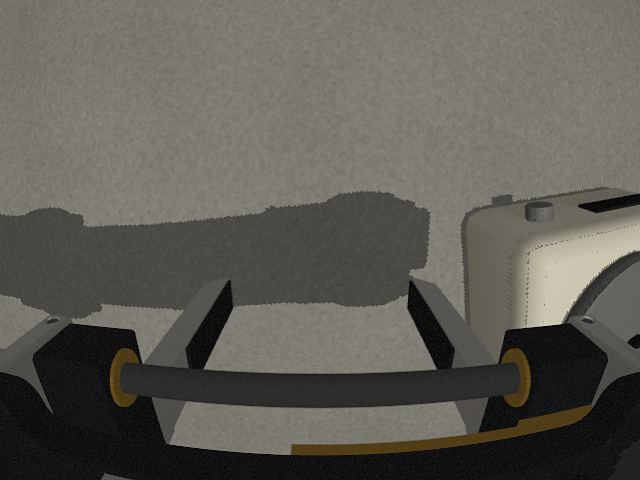

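```bash
cat > h.py <<'E'
import numpy as np, cv2
from scipy.spatial.transform import Rotation as R
from cell import bot
C={'scene':(567.67790993,328.53585328,242.51230434,np.array([1521.33964132,112.16115752,764.38988104]),R.from_quat([0.58633316,0.66559549,-0.3506899,-0.30035424])),
'top':(515.94938544,314.76421172,240.69606453,np.array([474.26587894,-32.2142637,1440.29692894]),R.from_quat([0.71360236,-0.69934672,0.03000807,-0.02802413]))}
def ray(n,u,v):
    f,cx,cy,p,r=C[n]; d=r.apply([(u-cx)/f,(v-cy)/f,1]); return p,d
def atz(n,u,v,z):
    p,d=ray(n,u,v); return p+d*(z-p[2])/d[2]
def proj(n,X):
    f,cx,cy,p,r=C[n]; c=r.inv().apply(np.atleast_2d(X)-p); return np.c_[cx+f*c[:,0]/c[:,2],cy+f*c[:,1]/c[:,2]]
def tri(obs):
    A=np.zeros((3,3));b=np.zeros(3)
    for o in obs:
        p,d=ray(*o) if isinstance(o[0],str) else o
        d=d/np.linalg.norm(d);M=np.eye(3)-np.outer(d,d);A+=M;b+=M@p
    x=np.linalg.solve(A,b); return x
def crop(img,x0,y0,x1,y1,s,out):
    cv2.imwrite(out,cv2.resize(img[y0:y1,x0:x1,::-1],None,fx=s,fy=s,interpolation=cv2.INTER_CUBIC))
# wrist
WF,WX,WY=371.64829954,319.69370407,243.53546417
WM=np.array([[ 9.99999850e-01,1.28513837e-04,5.32249757e-04,-5.36294019e-01],[-2.66038625e-04,9.63652090e-01,2.67160211e-01,-7.87062436e+01],[-4.78569807e-04,-2.67160312e-01,9.63651980e-01,-1.79074131e+02],[0,0,0,1]])
def wray(st,u,v):
    x=(u-WX)/WF;y=(v-WY)/WF;t=np.hypot(x,y);k=np.sin(t)/t if t>1e-9 else 1
    d=WM[:3,:3]@np.array([x*k,y*k,np.cos(t)]);T=R.from_quat(st['tool_rot'])
    return T.apply(WM[:3,3])+st['ee_pos'],T.apply(d)
def watz(st,u,v,z):
    p,d=wray(st,u,v);return p+d*(z-p[2])/d[2]
def wproj(st,X):
    T=R.from_quat(st['tool_rot']);t=T.inv().apply(np.atleast_2d(X)-st['ee_pos'])
    c=(t-WM[:3,3])@WM[:3,:3]; rr=np.hypot(c[:,0],c[:,1]);th=np.arctan2(rr,c[:,2])
    return np.c_[WX+WF*th*c[:,0]/rr,WY+WF*th*c[:,1]/rr]
E
python3 - <<'E'
from h import *
im=bot.snapshot('top')['img']; 
crop(im,200,190,350,300,5,'pics/t1.png'); crop(im,420,170,540,300,4.5,'pics/t2.png')
im=bot.snapshot('scene')['img']
crop(im,280,215,480,325,4,'pics/s1.png'); crop(im,70,90,200,320,2.6,'pics/s2.png')
E
```

```text
(no output)
```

View pics/t1.png

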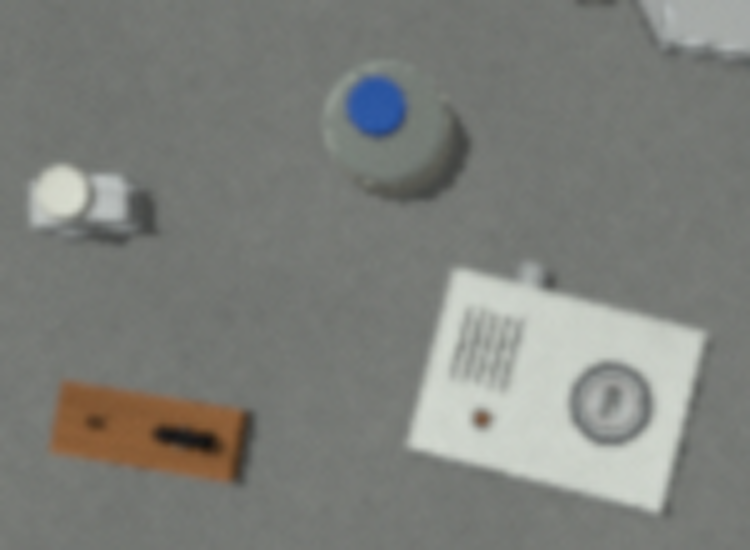

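View pics/t2.png

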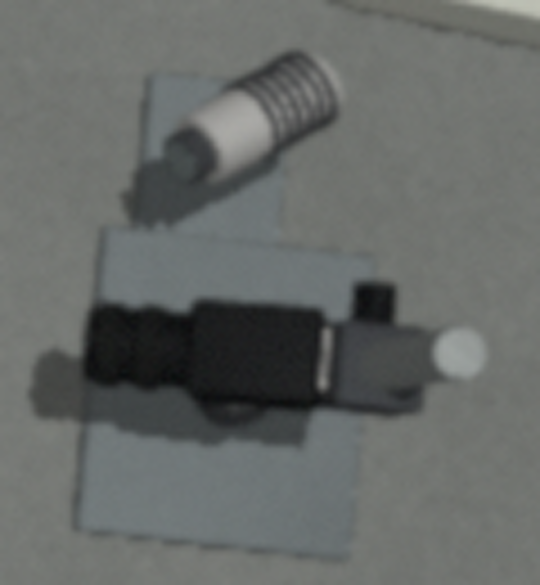

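View pics/s1.png

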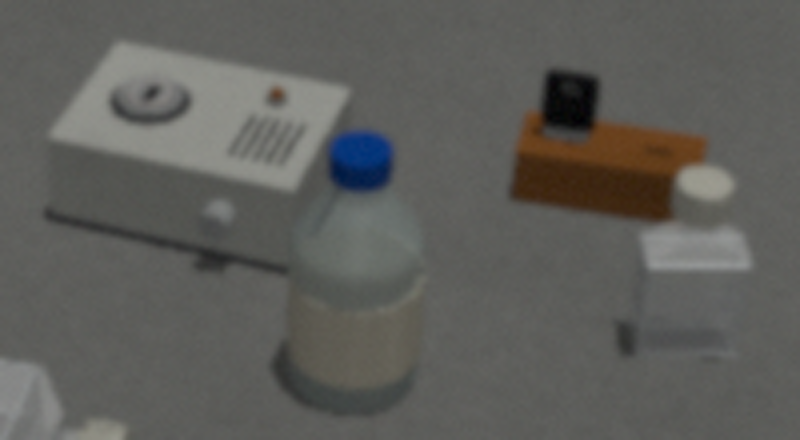

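View pics/s2.png

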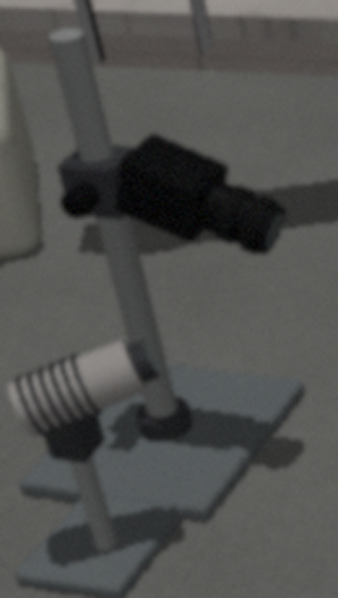

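Run:
```python
from h import *
np.set_printoptions(precision=1,suppress=True)
t=lambda u,v:(200+u/5-.4,190+v/5-.4)
t2=lambda u,v:(420+u/4.5-.4,170+v/4.5-.4)
s=lambda u,v:(280+u/4-.4,215+v/4-.4)
s2=lambda u,v:(70+u/2.6-.3,90+v/2.6-.3)
def both(name,a,b,z):
    print(name,'top@z',atz('top',*a,z),'sc@z',atz('scene',*b,z),'tri',tri([('top',*a),('scene',*b)]))
both('head',t(187,438),s(571,100),59)
both('keyhole',t(611,402),s(150,95),62)
both('captop',t(61,190),s(704,183),102)
both('coltop',t2(460,352),s2(68,35),371)
both('bottlecap',t(377,105),s(362,148),140)
b=np.array([atz('top',*t(*p),34) for p in [(65,382),(250,409),(237,483),(50,453)]]);print(b,b.mean(0),np.degrees(np.arctan2(*(b[1]-b[0])[[1,0]])))
b=np.array([atz('top',*t(*p),55) for p in [(455,268),(707,333),(663,514),(407,448)]]);print('box',b,b.mean(0))
d=b[1]-b[0];print(np.degrees(np.arctan2(d[1],d[0])),np.linalg.norm(d));d=b[2]-b[3];print(np.degrees(np.arctan2(d[1],d[0])))
b=np.array([atz('top',*t2(*p),15) for p in [(103,227),(375,258),(348,558),(76,528)]]);print('base',b)
for i,j in((0,1),(3,2),(1,2),(0,3)): d=b[j]-b[i];print(np.degrees(np.arctan2(d[1],d[0])),np.linalg.norm(d))
# lens front centre
print('lens', tri([('top',*t2(92,343)),('scene',*s2(268,228))]))
```

```text
head top@z [486.  170.6  59. ] sc@z [489.3 172.5  59. ] tri [486.  171.8  56.5]
keyhole top@z [509.7 -55.3  62. ] sc@z [515.4 -55.1  62. ] tri [509.8 -55.7  58.1]
captop top@z [613.2 234.1 102. ] sc@z [615.9 232.5 102. ] tri [613.4 233.6 100.3]
coltop top@z [ 556.2 -465.3  371. ] sc@z [ 562.3 -462.3  371. ] tri [ 556.3 -466.1  368.6]
bottlecap top@z [655.9  67.7 140. ] sc@z [658.8  68.6 140. ] tri [656.2  68.2 138. ]
[[515.3 241.6  34. ]
 [502.6 140.6  34. ]
 [462.4 146.4  34. ]
 [476.6 248.4  34. ]] [489.2 194.2  34. ] -97.13028599948485
box [[ 580.2   30.    55. ]
 [ 547.9 -106.3   55. ]
 [ 450.6  -84.3   55. ]
 [ 483.    53.3   55. ]] [515.4 -26.8  55. ]
-103.330487403337 140.02857545368786
-103.25383750709865
base [[ 656.5 -389.3   15. ]
 [ 640.6 -557.6   15. ]
 [ 455.7 -539.2   15. ]
 [ 470.6 -372.7   15. ]]
-95.38156310131465 168.990974468013
-95.13101144101776 167.14416512431916
174.33026556852752 185.82352486733504
174.89909171480903 186.55432360956686
lens [ 568.8 -332.9  224. ]
```

```bash
cat >> h.py <<'E'
import json
def down(yawdeg):  # tool pointing down, tool x at world azimuth yaw
    c,s=np.cos(np.radians(yawdeg)),np.sin(np.radians(yawdeg))
    return R.from_matrix(np.array([[c,s,0],[s,-c,0],[0,0,-1]]))
def plan(p1,r1,N,p0=None,r0=None,claw=0,prof=True):
    """rows from present pose to p1,r1"""
    st=bot.state()
    p0=st['ee_pos'] if p0 is None else np.array(p0,float); r0=R.from_quat(st['tool_rot']) if r0 is None else r0
    rv=(r0.inv()*r1).as_rotvec(); p1=np.array(p1,float)
    p=p0.copy();r=r0;rows=[]
    s=np.linspace(0,1,N+1)
    for i in range(N):
        tp=p0+(p1-p0)*s[i+1]; tr=r0*R.from_rotvec(rv*s[i+1])
        d=np.round(r.inv().apply(tp-p)/120,3); a=np.round((r.inv()*tr).as_rotvec()/.08,3)
        rows.append(dict(tx=d[0],ty=d[1],tz=d[2],ax=a[0],ay=a[1],az=a[2],claw=claw))
        p=p+r.apply(d*120); r=r*R.from_rotvec(a*.08)
    print('step mm',np.linalg.norm(p1-p0)/N,'turn/row',np.degrees(np.linalg.norm(rv))/N,'err',p-p1)
    for i in range(0,N,5): print(json.dumps(rows[i:i+5]))
def yaw(st): x=R.from_quat(st['tool_rot']).apply([1,0,0]); return np.degrees(np.arctan2(x[1],x[0]))
E
python3 - <<'E'
from h import *
plan([490,20,250],down(-7),20)
E
```

```text
step mm 33.99841311131767 turn/row 3.2252443222615845 err [0.03536697 0.04649149 0.02966763]
[{"tx": -0.203, "ty": -0.196, "tz": -0.019, "ax": -0.0, "ay": 0.0, "az": -0.704, "claw": 0}, {"tx": -0.193, "ty": -0.208, "tz": -0.018, "ax": -0.0, "ay": 0.001, "az": -0.703, "claw": 0}, {"tx": -0.18, "ty": -0.218, "tz": -0.019, "ax": -0.001, "ay": 0.0, "az": -0.704, "claw": 0}, {"tx": -0.167, "ty": -0.227, "tz": -0.018, "ax": 0.0, "ay": 0.0, "az": -0.704, "claw": 0}, {"tx": -0.155, "ty": -0.237, "tz": -0.019, "ax": 0.0, "ay": 0.001, "az": -0.703, "claw": 0}]
[{"tx": -0.141, "ty": -0.245, "tz": -0.019, "ax": -0.0, "ay": 0.0, "az": -0.704, "claw": 0}, {"tx": -0.127, "ty": -0.253, "tz": -0.018, "ax": -0.0, "ay": 0.0, "az": -0.703, "claw": 0}, {"tx": -0.112, "ty": -0.259, "tz": -0.019, "ax": -0.001, "ay": 0.001, "az": -0.704, "claw": 0}, {"tx": -0.098, "ty": -0.265, "tz": -0.018, "ax": 0.0, "ay": 0.0, "az": -0.704, "claw": 0}, {"tx": -0.083, "ty": -0.271, "tz": -0.019, "ax": 0.0, "ay": 0.0, "az": -0.703, "claw": 0}]
[{"tx": -0.067, "ty": -0.274, "tz": -0.019, "ax": -0.0, "ay": 0.001, "az": -0.704, "claw": 0}, {"tx": -0.052, "ty": -0.278, "tz": -0.018, "ax": -0.0, "ay": 0.0, "az": -0.704, "claw": 0}, {"tx": -0.036, "ty": -0.28, "tz": -0.019, "ax": -0.001, "ay": 0.0, "az": -0.703, "claw": 0}, {"tx": -0.02, "ty": -0.282, "tz": -0.019, "ax": 0.0, "ay": 0.001, "az": -0.704, "claw": 0}, {"tx": -0.005, "ty": -0.283, "tz": -0.018, "ax": 0.0, "ay": 0.0, "az": -0.704, "claw": 0}]
[{"tx": 0.012, "ty": -0.283, "tz": -0.019, "ax": -0.0, "ay": 0.001, "az": -0.703, "claw": 0}, {"tx": 0.027, "ty": -0.281, "tz": -0.019, "ax": -0.0, "ay": -0.0, "az": -0.704, "claw": 0}, {"tx": 0.044, "ty": -0.279, "tz": -0.018, "ax": -0.001, "ay": 0.0, "az": -0.704, "claw": 0}, {"tx": 0.058, "ty": -0.277, "tz": -0.019, "ax": 0.0, "ay": 0.001, "az": -0.703, "claw": 0}, {"tx": 0.075, "ty": -0.273, "tz": -0.019, "ax": 0.0, "ay": -0.0, "az": -0.704, "claw": 0}]
```

>>> arm_command([
  {"tx": -0.2, "ty": -0.2, "tz": -0.02, "ax": 0, "ay": 0, "az": -0.7, "claw": 0},
  {"tx": -0.19, "ty": -0.21, "tz": -0.02, "ax": 0, "ay": 0, "az": -0.7, "claw": 0},
  {"tx": -0.18, "ty": -0.22, "tz": -0.02, "ax": 0, "ay": 0, "az": -0.7, "claw": 0},
  {"tx": -0.17, "ty": -0.23, "tz": -0.02, "ax": 0, "ay": 0, "az": -0.7, "claw": 0},
  {"tx": -0.155, "ty": -0.24, "tz": -0.02, "ax": 0, "ay": 0, "az": -0.7, "claw": 0},
])

```text
clock: 0.75
ee_pos: [273.3, -437.9, 217.5]
tool_rot: [0.886, -0.464, -0.0, 0.0]
contact_force: [0.2, -1.0, 0.1]
width: 94.1
```

>>> arm_command([
  {"tx": -0.14, "ty": -0.245, "tz": -0.02, "ax": 0, "ay": 0, "az": -0.7, "claw": 0},
  {"tx": -0.13, "ty": -0.25, "tz": -0.02, "ax": 0, "ay": 0, "az": -0.7, "claw": 0},
  {"tx": -0.11, "ty": -0.26, "tz": -0.02, "ax": 0, "ay": 0, "az": -0.7, "claw": 0},
  {"tx": -0.1, "ty": -0.265, "tz": -0.02, "ax": 0, "ay": 0, "az": -0.7, "claw": 0},
  {"tx": -0.08, "ty": -0.27, "tz": -0.02, "ax": 0, "ay": 0, "az": -0.7, "claw": 0},
])

```text
clock: 1.25
ee_pos: [346.4, -285.2, 229.7]
tool_rot: [0.942, -0.336, 0.0, 0.0]
contact_force: [0.8, -0.8, 0.3]
width: 93.8
```

>>> arm_command([
  {"tx": -0.07, "ty": -0.275, "tz": -0.02, "ax": 0, "ay": 0, "az": -0.7, "claw": 0},
  {"tx": -0.05, "ty": -0.28, "tz": -0.02, "ax": 0, "ay": 0, "az": -0.7, "claw": 0},
  {"tx": -0.035, "ty": -0.28, "tz": -0.02, "ax": 0, "ay": 0, "az": -0.7, "claw": 0},
  {"tx": -0.02, "ty": -0.28, "tz": -0.02, "ax": 0, "ay": 0, "az": -0.7, "claw": 0},
  {"tx": -0.005, "ty": -0.28, "tz": -0.02, "ax": 0, "ay": 0, "az": -0.7, "claw": 0},
])

```text
clock: 1.75
ee_pos: [419.7, -132.6, 241.7]
tool_rot: [0.979, -0.201, 0.0, 0.0]
contact_force: [0.3, -0.3, -0.0]
width: 93.9
```

>>> arm_command([
  {"tx": 0.01, "ty": -0.28, "tz": -0.02, "ax": 0, "ay": 0, "az": -0.7, "claw": 0},
  {"tx": 0.03, "ty": -0.28, "tz": -0.02, "ax": 0, "ay": 0, "az": -0.7, "claw": 0},
  {"tx": 0.045, "ty": -0.28, "tz": -0.02, "ax": 0, "ay": 0, "az": -0.7, "claw": 0},
  {"tx": 0.06, "ty": -0.28, "tz": -0.02, "ax": 0, "ay": 0, "az": -0.7, "claw": 0},
  {"tx": 0.075, "ty": -0.27, "tz": -0.02, "ax": 0, "ay": 0, "az": -0.7, "claw": 0},
])

```text
clock: 2.25
ee_pos: [493.9, 19.8, 253.7]
tool_rot: [0.998, -0.063, 0.0, 0.0]
contact_force: [0.4, -1.1, 0.5]
width: 93.7
```

```bash
cat > look.py <<'E'
from h import *
import sys
st=bot.state(); im=bot.snapshot('wrist')['img']
n=sys.argv[1]; cv2.imwrite(f'pics/{n}.png',im[:,:,::-1]); np.savez(f'pics/{n}.npz',ee_pos=st['ee_pos'],tool_rot=st['tool_rot'],img=im)
np.set_printoptions(precision=2,suppress=True)
print(st['clock'],st['ee_pos'],'yaw',yaw(st),'q',st['q'],'F',st['contact_force'],'M',st['ft_torque'],'w',st['width'])
print('tool z',R.from_quat(st['tool_rot']).apply([0,0,1]))
E
python3 look.py w1
```

```text
2.25 [493.91  19.79 253.66] yaw -7.208669226007886 q [ 0.47  0.18 -0.64  1.86  0.12  1.14 -0.34] F [ 0.36 -1.15  0.51] M [-0.12 -0.1   0.05] w 93.65006990673878
tool z [ 0. -0. -1.]
```

View pics/w1.png

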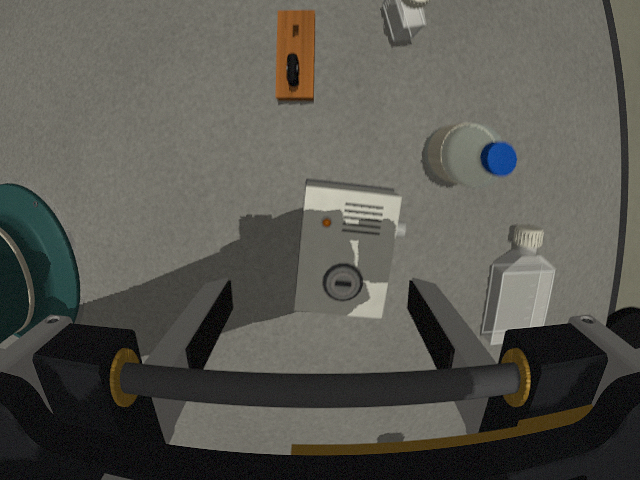

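Run:
```python
from h import *
im=np.load('pics/w1.npz')['img']
crop(im,300,240,390,330,7,'pics/w1a.png'); crop(im,260,0,340,110,6,'pics/w1b.png'); crop(im,370,0,450,60,7,'pics/w1c.png')
```

```text
(no output)
```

View pics/w1a.png

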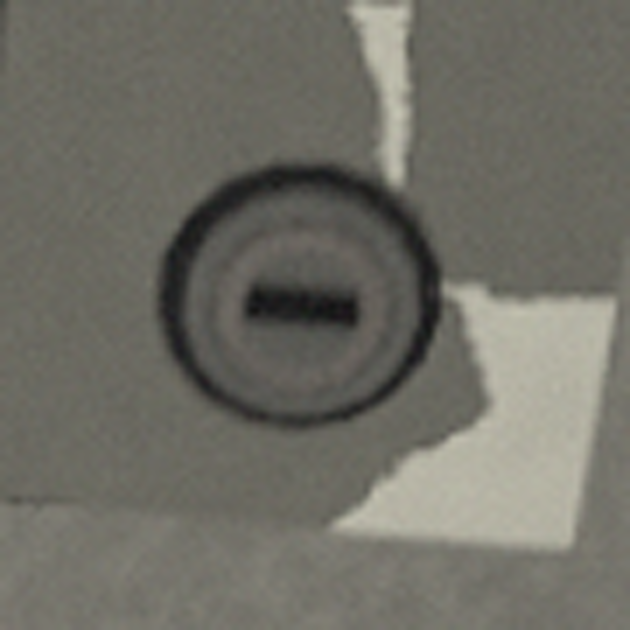

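View pics/w1b.png

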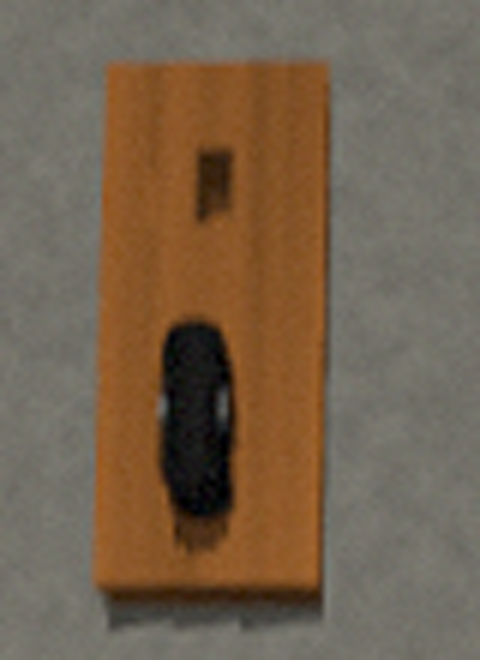

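View pics/w1c.png

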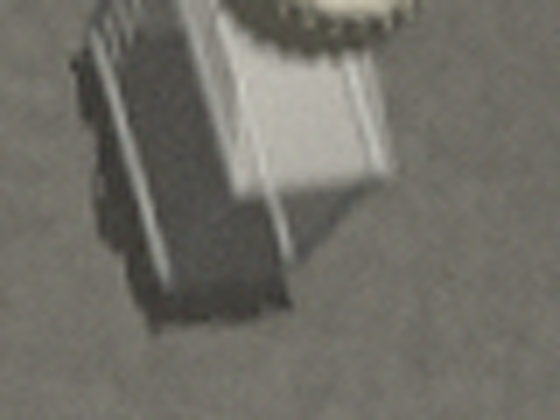

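Run:
```python
from h import *
np.set_printoptions(precision=1,suppress=True)
st=np.load('pics/w1.npz')
a=lambda u,v:(300+u/7-.43,240+v/7-.43)
b=lambda u,v:(260+u/6-.42,v/6-.42)
L=watz(st,*a(246,304),62);Rr=watz(st,*a(358,309),62);d=Rr-L
print('slot',(L+Rr)/2,np.linalg.norm(d),np.degrees(np.arctan2(d[1],d[0])))
print('barrel',watz(st,*a(299,295),57))
c=np.array([watz(st,*b(*p),34) for p in [(108,65),(327,65),(322,585),(97,583)]]);print(c,c.mean(0))
for i,j in((0,3),(1,2),(0,1),(3,2)):
    e=c[j]-c[i];print(np.linalg.norm(e),np.degrees(np.arctan2(e[1],e[0])))
es=watz(st,*b(214,183),34);print('empty slot',es)
print('head top ends',watz(st,*b(193,325),77),watz(st,*b(200,512),77),watz(st,*b(198,420),77))
print('headtop px for guess',wproj(st,[[486,170,77],[486,170,41]]), [ (x-260+.42)*6 for x in wproj(st,[[486,170,77]])[0]])
p=(240+0,0)
```

```text
slot [509.6 -51.1  62. ] 17.25169520885645 -10.226611049346664
barrel [509.4 -51.2  57. ]
[[477.3 252.2  34. ]
 [516.1 246.1  34. ]
 [503.  147.9  34. ]
 [463.7 154.   34. ]] [490. 200.  34.]
99.1333867797199 -97.87818815752972
99.09805825792816 -97.64261148540304
39.313409951969675 -8.799390950796527
39.72024809487409 -8.737779353194636
empty slot [493.4 225.6  34. ]
head top ends [488.2 188.   77. ] [485.5 157.   77. ] [487.1 172.1  77. ]
headtop px for guess [[291.7  71.8]
 [294.3  78.2]] [np.float64(192.88997197250833), np.float64(-1126.7156578813706)]
```

Run:
```python
from h import *
plan([486,173,125],down(-8),5)
```

```text
step mm 39.38770043834046 turn/row 0.25403430769338703 err [-0.05388    -0.02320834 -0.03369242]
[{"tx": -0.045, "ty": -0.243, "tz": 0.216, "ax": -0.005, "ay": -0.003, "az": 0.055, "claw": 0}, {"tx": -0.046, "ty": -0.243, "tz": 0.215, "ax": -0.005, "ay": -0.003, "az": 0.055, "claw": 0}, {"tx": -0.047, "ty": -0.244, "tz": 0.216, "ax": -0.005, "ay": -0.003, "az": 0.055, "claw": 0}, {"tx": -0.048, "ty": -0.242, "tz": 0.215, "ax": -0.005, "ay": -0.004, "az": 0.055, "claw": 0}, {"tx": -0.049, "ty": -0.243, "tz": 0.216, "ax": -0.005, "ay": -0.003, "az": 0.056, "claw": 0}]
```

>>> arm_command([
  {"tx": -0.045, "ty": -0.243, "tz": 0.215, "ax": 0, "ay": 0, "az": 0.055, "claw": 0},
  {"tx": -0.046, "ty": -0.243, "tz": 0.215, "ax": 0, "ay": 0, "az": 0.055, "claw": 0},
  {"tx": -0.047, "ty": -0.243, "tz": 0.215, "ax": 0, "ay": 0, "az": 0.055, "claw": 0},
  {"tx": -0.048, "ty": -0.243, "tz": 0.215, "ax": 0, "ay": 0, "az": 0.055, "claw": 0},
  {"tx": -0.049, "ty": -0.243, "tz": 0.215, "ax": 0, "ay": 0, "az": 0.055, "claw": 0},
])

```text
clock: 2.8
ee_pos: [485.2, 167.7, 123.5]
tool_rot: [0.997, -0.075, 0.0, -0.0]
contact_force: [1.1, -0.3, 0.9]
width: 94.1
```

```bash
python3 look.py w2
python3 - <<'E'
from h import *
im=np.load('pics/w2.npz')['img']
crop(im,240,200,400,330,5,'pics/w2a.png')
E
```

```text
2.8 [485.22 167.72 123.47] yaw -8.631262773510867 q [ 0.16  0.39 -0.66  1.95  0.3   0.9  -0.81] F [ 1.14 -0.32  0.92] M [-0.04 -0.18 -0.  ] w 94.05318577857493
tool z [ 0.  0. -1.]
```

View pics/w2.png

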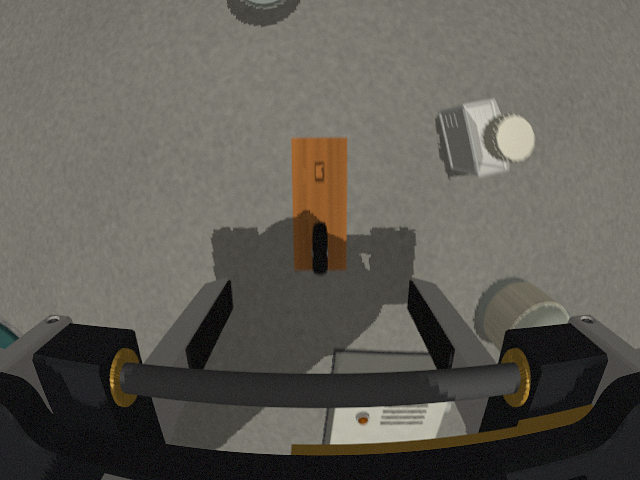

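View pics/w2a.png

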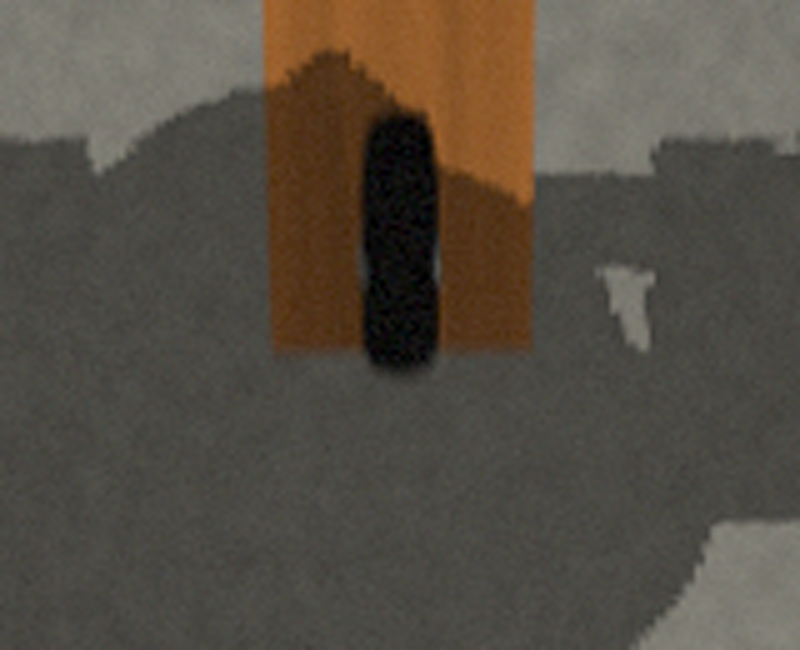

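Run:
```python
from h import *
np.set_printoptions(precision=1,suppress=True)
st=np.load('pics/w2.npz')
b=lambda u,v:(240+u/5-.4,200+v/5-.4)
print(watz(st,*b(400,370),77),watz(st,*b(400,118),77),watz(st,*b(400,118),41))
print('block front corners',watz(st,*b(272,352),34),watz(st,*b(533,352),34))
print('empty',watz(st,319.5,171.5,34))
print('block back',watz(st,291.5,138,34),watz(st,347.5,138,34))
s=bot.state();print(s['ee_pos'],yaw(s))
```

```text
[484.2 163.9  77. ] [489.1 196.7  77. ] [488.  188.9  41. ]
block front corners [462.8 154.1  34. ] [502.4 148.1  34. ]
empty [493.4 225.2  34. ]
block back [477.3 252.4  34. ] [516.8 246.4  34. ]
[482.7 172.  120.2] -8.398983617203333
```

>>> arm_command([
  {"tx": 0, "claw": 0},
  {"tx": 0, "claw": 0},
  {"tx": 0, "claw": 0},
  {"tx": 0, "claw": 0},
  {"tx": 0, "claw": 0},
])

```text
$.plan[0]: bad value
```

```bash
python3 look.py w3
python3 - <<'E'
from h import *
im=np.load('pics/w3.npz')['img']
crop(im,240,120,400,290,4,'pics/w3a.png')
plan([486.3,175.7,45],down(-8),5)
E
```

```text
2.85 [482.74 171.96 120.18] yaw -8.398983617203333 q [ 0.15  0.4  -0.66  1.95  0.31  0.9  -0.82] F [-7.92  3.78 -5.85] M [0.07 0.36 0.06] w 94.10116082031674
tool z [-0.  0. -1.]
step mm 15.411328354739775 turn/row 0.08257182694988564 err [-0.0436686  -0.05073991 -0.02422838]
[{"tx": 0.004, "ty": -0.01, "tz": 0.128, "ax": -0.001, "ay": 0.011, "az": -0.014, "claw": 0}, {"tx": 0.005, "ty": -0.01, "tz": 0.128, "ax": -0.0, "ay": 0.01, "az": -0.015, "claw": 0}, {"tx": 0.004, "ty": -0.01, "tz": 0.128, "ax": -0.001, "ay": 0.011, "az": -0.014, "claw": 0}, {"tx": 0.004, "ty": -0.01, "tz": 0.128, "ax": -0.0, "ay": 0.011, "az": -0.015, "claw": 0}, {"tx": 0.004, "ty": -0.01, "tz": 0.128, "ax": -0.001, "ay": 0.011, "az": -0.014, "claw": 0}]
```

View pics/w3a.png

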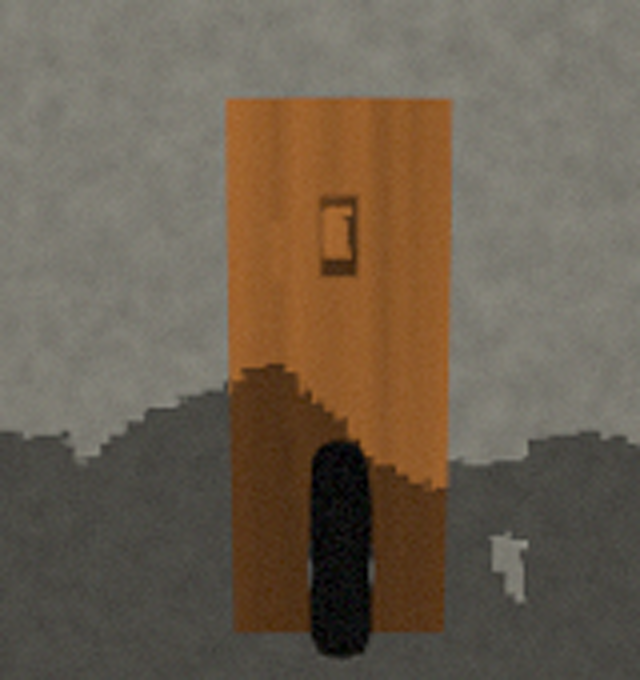

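>>> arm_command([
  {"tx": 0, "ty": 0, "tz": 0, "ax": 0, "ay": 0, "az": 0, "claw": 0},
  {"tx": 0, "ty": 0, "tz": 0, "ax": 0, "ay": 0, "az": 0, "claw": 0},
  {"tx": 0, "ty": 0, "tz": 0, "ax": 0, "ay": 0, "az": 0, "claw": 0},
  {"tx": 0, "ty": 0, "tz": 0, "ax": 0, "ay": 0, "az": 0, "claw": 0},
  {"tx": 0, "ty": 0, "tz": 0, "ax": 0, "ay": 0, "az": 0, "claw": 0},
])

```text
clock: 3.4
ee_pos: [485.7, 166.2, 124.8]
tool_rot: [0.997, -0.075, 0.0, 0.0]
contact_force: [-0.3, -0.0, 0.2]
width: 93.8
```

```bash
python3 look.py w4
python3 - <<'E'
from h import *
im=np.load('pics/w4.npz')['img']
crop(im,240,120,400,290,4,'pics/w4a.png')
plan([486.3,175.7,43],down(-8),5)
E
```

```text
3.4 [485.72 166.24 124.85] yaw -8.645713916295072 q [ 0.16  0.39 -0.66  1.95  0.3   0.9  -0.81] F [-0.32 -0.02  0.23] M [-0.05 -0.08 -0.05] w 93.79146094294863
tool z [ 0. -0. -1.]
step mm 16.456510250758082 turn/row 0.1269259975785563 err [0.05219176 0.01098995 0.02691349]
[{"tx": -0.001, "ty": -0.016, "tz": 0.136, "ax": -0.0, "ay": -0.001, "az": -0.028, "claw": 0}, {"tx": -0.002, "ty": -0.015, "tz": 0.136, "ax": -0.0, "ay": -0.001, "az": -0.027, "claw": 0}, {"tx": -0.001, "ty": -0.016, "tz": 0.137, "ax": -0.0, "ay": -0.002, "az": -0.028, "claw": 0}, {"tx": -0.001, "ty": -0.015, "tz": 0.136, "ax": -0.001, "ay": -0.001, "az": -0.028, "claw": 0}, {"tx": -0.001, "ty": -0.016, "tz": 0.136, "ax": 0.0, "ay": -0.001, "az": -0.027, "claw": 0}]
```

View pics/w4a.png

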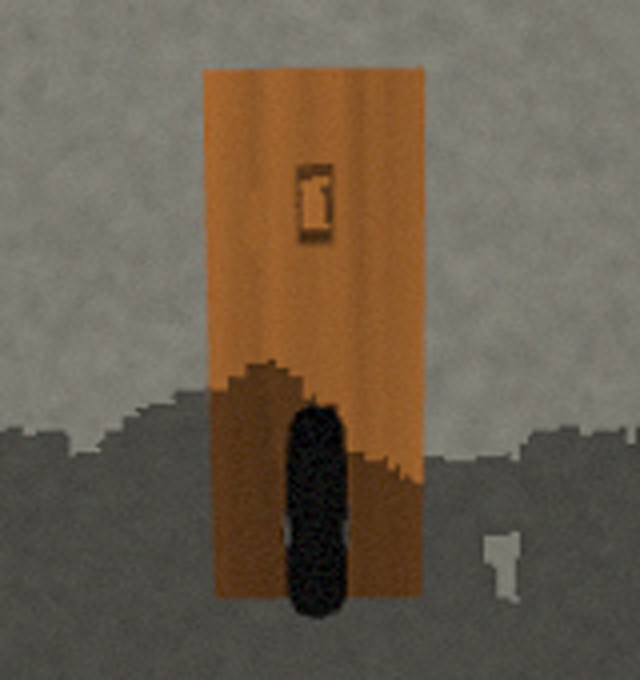

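Run:
```python
from h import *
np.set_printoptions(precision=1,suppress=True)
st=np.load('pics/w4.npz')
b=lambda u,v:(240+u/4-.4,120+v/4-.4)
c=np.array([watz(st,*b(*p),34) for p in [(204,70),(424,68),(423,597),(216,597)]]);print(c,c.mean(0))
print(watz(st,*b(315,204),34),watz(st,*b(318,614),77),watz(st,*b(318,408),41),watz(st,*b(316,530),70))
for X in ([486.3,175.5],[486,172]):
  d=np.array([np.cos(np.radians(-98)),np.sin(np.radians(-98))])
  for z,s in((77,15),(77,-15),(41,-15)):
    P=wproj(st,[[*(np.array(X)+d*s),z]])[0];print(X,z,s,(P[0]-240+.4)*4,(P[1]-120+.4)*4)
```

```text
[[477.2 251.7  34. ]
 [516.3 246.1  34. ]
 [502.5 147.1  34. ]
 [463.1 153.1  34. ]] [489.8 199.5  34. ]
[493.2 224.4  34. ] [484.4 162.3  77. ] [488.3 188.4  41. ] [485.9 174.3  70. ]
[486.3, 175.5] 77 15 318.6560808522364 623.4458919076704
[486.3, 175.5] 77 -15 316.49012036961324 443.9217810657665
[486.3, 175.5] 41 -15 316.76909058324975 397.39801875569526
[486, 172] 77 15 320.06284507277576 643.5124361344116
[486, 172] 77 -15 317.95575169932556 465.55699224229136
[486, 172] 41 -15 318.0426785399942 416.35052500724134
```

>>> arm_command([
  {"tx": -0.001, "ty": -0.015, "tz": 0.136, "ax": 0, "ay": 0, "az": -0.028, "claw": 0},
  {"tx": -0.001, "ty": -0.015, "tz": 0.136, "ax": 0, "ay": 0, "az": -0.028, "claw": 0},
  {"tx": -0.001, "ty": -0.015, "tz": 0.136, "ax": 0, "ay": 0, "az": -0.028, "claw": 0},
  {"tx": -0.001, "ty": -0.015, "tz": 0.136, "ax": 0, "ay": 0, "az": -0.028, "claw": 0},
  {"tx": -0.001, "ty": -0.015, "tz": 0.136, "ax": 0, "ay": 0, "az": -0.028, "claw": 0},
])

```text
clock: 3.95
ee_pos: [486.1, 175.8, 41.7]
tool_rot: [0.998, -0.069, -0.0, -0.0]
contact_force: [0.3, 0.5, 0.2]
width: 94.3
```

>>> arm_command([
  {"tx": 0, "ty": 0, "tz": 0, "ax": 0, "ay": 0, "az": 0, "claw": 0.6},
  {"tx": 0, "ty": 0, "tz": 0, "ax": 0, "ay": 0, "az": 0, "claw": 0.6},
  {"tx": 0, "ty": 0, "tz": 0, "ax": 0, "ay": 0, "az": 0, "claw": 0.6},
  {"tx": 0, "ty": 0, "tz": 0, "ax": 0, "ay": 0, "az": 0, "claw": 0.6},
  {"tx": 0, "ty": 0, "tz": 0, "ax": 0, "ay": 0, "az": 0, "claw": 0.6},
])

```text
clock: 4.45
ee_pos: [486.4, 175.7, 43.3]
tool_rot: [0.998, -0.069, 0.0, -0.0]
contact_force: [-0.6, -0.2, 0.5]
width: 57.2
```

```bash
python3 look.py w5
```

```text
4.45 [486.44 175.69  43.33] yaw -7.966297932236442 q [ 0.08  0.52 -0.59  1.99  0.42  0.75 -0.91] F [-0.63 -0.2   0.46] M [-0.   -0.06  0.01] w 57.24564828721375
tool z [ 0.  0. -1.]
```

View pics/w5.png

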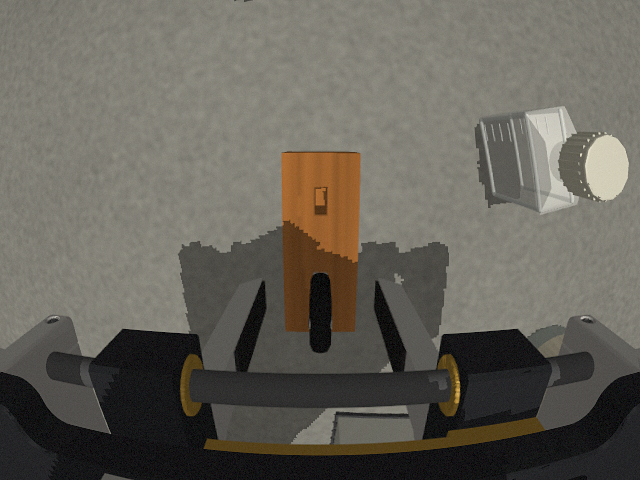

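>>> arm_command([
  {"tx": 0, "ty": 0, "tz": 0, "ax": 0, "ay": 0, "az": 0, "claw": 1},
  {"tx": 0, "ty": 0, "tz": 0, "ax": 0, "ay": 0, "az": 0, "claw": 1},
  {"tx": 0, "ty": 0, "tz": 0, "ax": 0, "ay": 0, "az": 0, "claw": 1},
  {"tx": 0, "ty": 0, "tz": 0, "ax": 0, "ay": 0, "az": 0, "claw": 1},
  {"tx": 0, "ty": 0, "tz": 0, "ax": 0, "ay": 0, "az": 0, "claw": 1},
], newtons=35)

```text
clock: 5.0
ee_pos: [486.1, 175.8, 42.8]
tool_rot: [0.998, -0.069, -0.0, -0.0]
contact_force: [0.4, 0.6, 0.3]
width: 13.3
```

>>> arm_command([
  {"tx": 0, "ty": 0, "tz": 0, "ax": 0, "ay": 0, "az": 0, "claw": 1},
  {"tx": 0, "ty": 0, "tz": 0, "ax": 0, "ay": 0, "az": 0, "claw": 1},
  {"tx": 0, "ty": 0, "tz": 0, "ax": 0, "ay": 0, "az": 0, "claw": 1},
  {"tx": 0, "ty": 0, "tz": 0, "ax": 0, "ay": 0, "az": 0, "claw": 1},
  {"tx": 0, "ty": 0, "tz": 0, "ax": 0, "ay": 0, "az": 0, "claw": 1},
])

```text
clock: 5.5
ee_pos: [486.1, 175.8, 42.9]
tool_rot: [0.998, -0.069, -0.0, -0.0]
contact_force: [-0.3, -0.0, -0.7]
width: 9.8
```

```bash
python3 look.py w6
python3 - <<'E'
from h import *
im=np.load('pics/w6.npz')['img']
crop(im,260,220,380,370,4,'pics/w6a.png')
E
```

```text
5.5 [486.12 175.75  42.85] yaw -7.951844605712709 q [ 0.08  0.52 -0.59  1.99  0.42  0.75 -0.91] F [-0.26 -0.01 -0.71] M [ 0.02 -0.06 -0.03] w 9.787691942143903
tool z [-0.  0. -1.]
```

View pics/w6a.png

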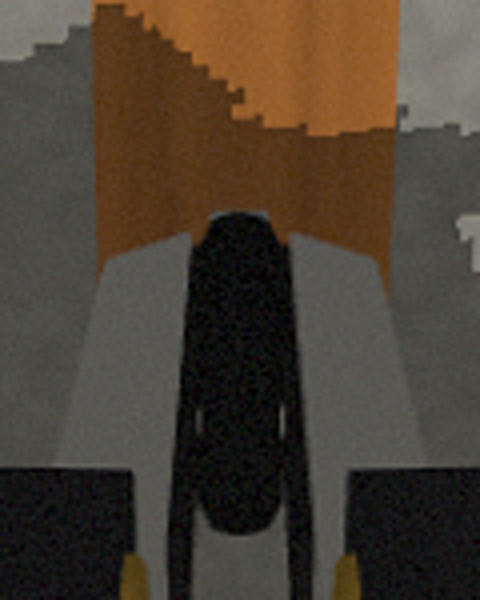

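Run:
```python
from h import *
np.set_printoptions(precision=1,suppress=True)
st=np.load('pics/w6.npz')
b=lambda u,v:(260+u/4-.4,220+v/4-.4)
T=R.from_quat(st['tool_rot'])
for p,z in(((240,533),77),((240,214),41),((240,420),70)): print(T.inv().apply(watz(st,*b(*p),z)-st['ee_pos']))
plan([486.1,175.8,140],down(-7.95),4,claw=1)
c=np.radians(-12);f=np.array([np.cos(c),np.sin(c),0])
P=np.array([509.6,-51.5,0])-35*f; print(P)
plan([P[0],P[1],140],down(78),20,p0=[486.1,175.8,140],r0=down(-7.95),claw=1)
```

```text
[ -0.5  13.1 -34.2]
[ -0.5 -12.7   1.9]
[ -0.5   2.  -27.1]
step mm 24.28409920026202 turn/row 0.00146085275211771 err [ 0.  -0.1 -0.1]
[{"tx": -0.0, "ty": -0.0, "tz": -0.202, "ax": -0.0, "ay": 0.0, "az": -0.0, "claw": 1}, {"tx": -0.0, "ty": -0.0, "tz": -0.203, "ax": -0.0, "ay": 0.0, "az": -0.001, "claw": 1}, {"tx": -0.0, "ty": -0.0, "tz": -0.202, "ax": -0.0, "ay": 0.0, "az": 0.0, "claw": 1}, {"tx": -0.0, "ty": -0.0, "tz": -0.202, "ax": -0.001, "ay": 0.001, "az": -0.0, "claw": 1}]
[475.4 -44.2   0. ]
step mm 11.014241268034707 turn/row 4.2975 err [ 0.1 -0.   0. ]
[{"tx": 0.008, "ty": 0.091, "tz": 0.0, "ax": 0.0, "ay": 0.0, "az": -0.938, "claw": 1}, {"tx": 0.002, "ty": 0.092, "tz": 0.0, "ax": 0.0, "ay": 0.0, "az": -0.937, "claw": 1}, {"tx": -0.006, "ty": 0.092, "tz": 0.0, "ax": 0.0, "ay": 0.0, "az": -0.938, "claw": 1}, {"tx": -0.012, "ty": 0.091, "tz": 0.0, "ax": 0.0, "ay": 0.0, "az": -0.937, "claw": 1}, {"tx": -0.019, "ty": 0.09, "tz": 0.0, "ax": 0.0, "ay": 0.0, "az": -0.938, "claw": 1}]
[{"tx": -0.026, "ty": 0.088, "tz": 0.0, "ax": 0.0, "ay": 0.0, "az": -0.937, "claw": 1}, {"tx": -0
[... 509 characters left out ...]
1}, {"tx": -0.067, "ty": 0.063, "tz": 0.0, "ax": 0.0, "ay": 0.0, "az": -0.937, "claw": 1}, {"tx": -0.071, "ty": 0.058, "tz": 0.0, "ax": 0.0, "ay": 0.0, "az": -0.938, "claw": 1}, {"tx": -0.075, "ty": 0.053, "tz": 0.0, "ax": 0.0, "ay": 0.0, "az": -0.938, "claw": 1}]
[{"tx": -0.079, "ty": 0.047, "tz": 0.0, "ax": 0.0, "ay": 0.0, "az": -0.937, "claw": 1}, {"tx": -0.082, "ty": 0.041, "tz": 0.0, "ax": 0.0, "ay": 0.0, "az": -0.938, "claw": 1}, {"tx": -0.085, "ty": 0.034, "tz": 0.0, "ax": 0.0, "ay": 0.0, "az": -0.937, "claw": 1}, {"tx": -0.088, "ty": 0.028, "tz": 0.0, "ax": 0.0, "ay": 0.0, "az": -0.938, "claw": 1}, {"tx": -0.089, "ty": 0.022, "tz": 0.0, "ax": 0.0, "ay": 0.0, "az": -0.937, "claw": 1}]
```

>>> arm_command([
  {"tx": 0, "ty": 0, "tz": -0.1, "ax": 0, "ay": 0, "az": 0, "claw": 1},
  {"tx": 0, "ty": 0, "tz": -0.2, "ax": 0, "ay": 0, "az": 0, "claw": 1},
  {"tx": 0, "ty": 0, "tz": -0.2, "ax": 0, "ay": 0, "az": 0, "claw": 1},
  {"tx": 0, "ty": 0, "tz": -0.2, "ax": 0, "ay": 0, "az": 0, "claw": 1},
  {"tx": 0, "ty": 0, "tz": -0.1, "ax": 0, "ay": 0, "az": 0, "claw": 1},
])

```text
clock: 6.05
ee_pos: [486.7, 176.1, 141.3]
tool_rot: [0.998, -0.069, 0.001, -0.0]
contact_force: [-0.3, 0.6, -0.5]
width: 9.6
```

>>> arm_command([
  {"tx": 0.008, "ty": 0.091, "tz": 0, "ax": 0, "ay": 0, "az": -0.94, "claw": 1},
  {"tx": 0.002, "ty": 0.092, "tz": 0, "ax": 0, "ay": 0, "az": -0.94, "claw": 1},
  {"tx": -0.006, "ty": 0.092, "tz": 0, "ax": 0, "ay": 0, "az": -0.94, "claw": 1},
  {"tx": -0.012, "ty": 0.091, "tz": 0, "ax": 0, "ay": 0, "az": -0.94, "claw": 1},
  {"tx": -0.019, "ty": 0.09, "tz": 0, "ax": 0, "ay": 0, "az": -0.94, "claw": 1},
])

```text
clock: 6.55
ee_pos: [483.3, 120.2, 138.9]
tool_rot: [0.993, 0.12, -0.0, 0.0]
contact_force: [-0.2, -0.4, 0.7]
width: 9.7
```

>>> arm_command([
  {"tx": -0.026, "ty": 0.088, "tz": 0, "ax": 0, "ay": 0, "az": -0.94, "claw": 1},
  {"tx": -0.032, "ty": 0.085, "tz": 0, "ax": 0, "ay": 0, "az": -0.94, "claw": 1},
  {"tx": -0.039, "ty": 0.084, "tz": 0, "ax": 0, "ay": 0, "az": -0.94, "claw": 1},
  {"tx": -0.045, "ty": 0.08, "tz": 0, "ax": 0, "ay": 0, "az": -0.94, "claw": 1},
  {"tx": -0.051, "ty": 0.076, "tz": 0, "ax": 0, "ay": 0, "az": -0.94, "claw": 1},
])

```text
clock: 7.05
ee_pos: [480.6, 65.2, 138.9]
tool_rot: [0.953, 0.303, -0.0, -0.0]
contact_force: [0.1, 0.4, -0.5]
width: 9.7
```

>>> arm_command([
  {"tx": -0.056, "ty": 0.073, "tz": 0, "ax": 0, "ay": 0, "az": -0.94, "claw": 1},
  {"tx": -0.061, "ty": 0.068, "tz": 0, "ax": 0, "ay": 0, "az": -0.94, "claw": 1},
  {"tx": -0.067, "ty": 0.063, "tz": 0, "ax": 0, "ay": 0, "az": -0.94, "claw": 1},
  {"tx": -0.071, "ty": 0.058, "tz": 0, "ax": 0, "ay": 0, "az": -0.94, "claw": 1},
  {"tx": -0.075, "ty": 0.053, "tz": 0, "ax": 0, "ay": 0, "az": -0.94, "claw": 1},
])

```text
clock: 7.55
ee_pos: [478.1, 10.2, 138.9]
tool_rot: [0.879, 0.476, -0.0, -0.0]
contact_force: [0.7, 0.2, -0.4]
width: 9.8
```

>>> arm_command([
  {"tx": -0.079, "ty": 0.047, "tz": 0, "ax": 0, "ay": 0, "az": -0.94, "claw": 1},
  {"tx": -0.082, "ty": 0.041, "tz": 0, "ax": 0, "ay": 0, "az": -0.94, "claw": 1},
  {"tx": -0.085, "ty": 0.034, "tz": 0, "ax": 0, "ay": 0, "az": -0.94, "claw": 1},
  {"tx": -0.088, "ty": 0.028, "tz": 0, "ax": 0, "ay": 0, "az": -0.94, "claw": 1},
  {"tx": -0.089, "ty": 0.022, "tz": 0, "ax": 0, "ay": 0, "az": -0.94, "claw": 1},
])

```text
clock: 8.05
ee_pos: [475.6, -44.8, 138.9]
tool_rot: [0.775, 0.632, -0.0, -0.0]
contact_force: [-0.7, -0.2, -0.3]
width: 9.9
```

>>> arm_command([
  {"tx": 0, "ty": 0, "tz": 0.06, "ax": 0, "ay": 0, "az": 0, "claw": 1},
  {"tx": 0, "ty": 0, "tz": 0.06, "ax": 0, "ay": 0, "az": 0, "claw": 1},
  {"tx": 0, "ty": 0, "tz": 0.06, "ax": 0, "ay": 0, "az": 0, "claw": 1},
  {"tx": 0, "ty": 0, "tz": 0.04, "ax": 0, "ay": 0, "az": 0, "claw": 1},
  {"tx": 0, "ty": 0, "tz": 0, "ax": 0, "ay": 0, "az": 0, "claw": 1},
])

```text
clock: 8.55
ee_pos: [475.4, -43.7, 111.7]
tool_rot: [0.776, 0.631, -0.0, -0.001]
contact_force: [0.9, -0.1, -0.3]
width: 9.8
```

```bash
python3 look.py w7
python3 - <<'E'
from h import *
im=np.load('pics/w7.npz')['img']
crop(im,250,170,390,310,5,'pics/w7a.png')
E
```

```text
8.55 [475.45 -43.74 111.71] yaw 78.23903023193776 q [ 0.81  0.43 -0.93  2.03  0.44  0.89  1.  ] F [ 0.9 -0.1 -0.3] M [-0.01 -0.16 -0.03] w 9.774115096872757
tool z [-0.  0. -1.]
```

View pics/w7.png

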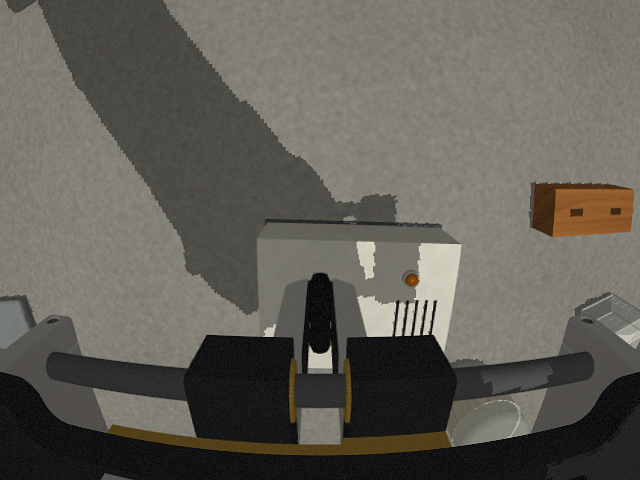

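View pics/w7a.png

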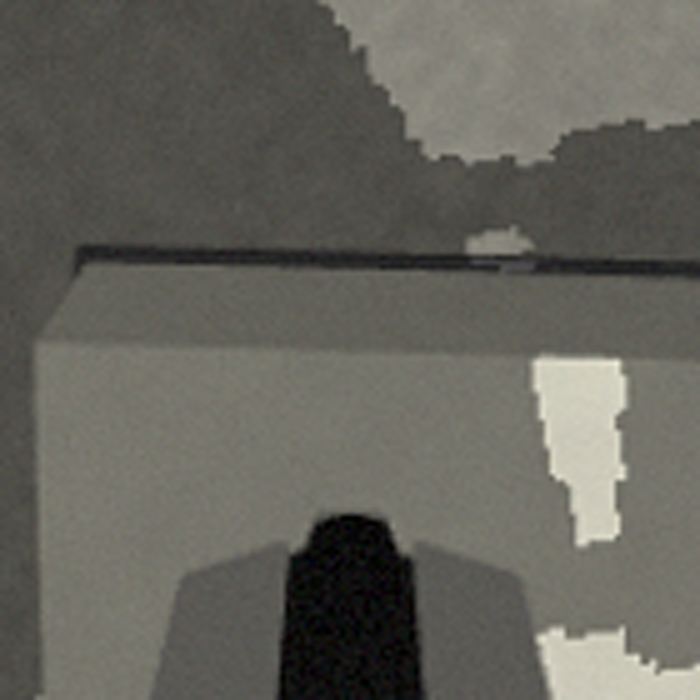

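>>> arm_command([
  {"tx": 0, "ty": 0.1, "tz": 0, "ax": 0, "ay": 0, "az": 0, "claw": 1},
  {"tx": 0, "ty": 0.2, "tz": 0, "ax": 0, "ay": 0, "az": 0, "claw": 1},
  {"tx": 0, "ty": 0.2, "tz": 0, "ax": 0, "ay": 0, "az": 0, "claw": 1},
  {"tx": 0, "ty": 0.15, "tz": 0, "ax": 0, "ay": 0, "az": 0, "claw": 1},
  {"tx": 0, "ty": 0, "tz": 0, "ax": 0, "ay": 0, "az": 0, "claw": 1},
])

```text
clock: 9.1
ee_pos: [554.6, -60.7, 112.4]
tool_rot: [0.776, 0.63, 0.001, 0.0]
contact_force: [-0.8, 0.6, -0.9]
width: 9.9
```

```bash
python3 look.py w8
python3 - <<'E'
from h import *
im=np.load('pics/w8.npz')['img']
crop(im,260,160,380,280,6,'pics/w8a.png')
E
```

```text
9.1 [554.62 -60.69 112.44] yaw 78.1497306594042 q [ 0.72  0.56 -0.87  1.85  0.51  0.98  1.  ] F [-0.81  0.62 -0.91] M [ 0.08 -0.19 -0.  ] w 9.86027382949067
tool z [ 0.  0. -1.]
```

View pics/w8.png

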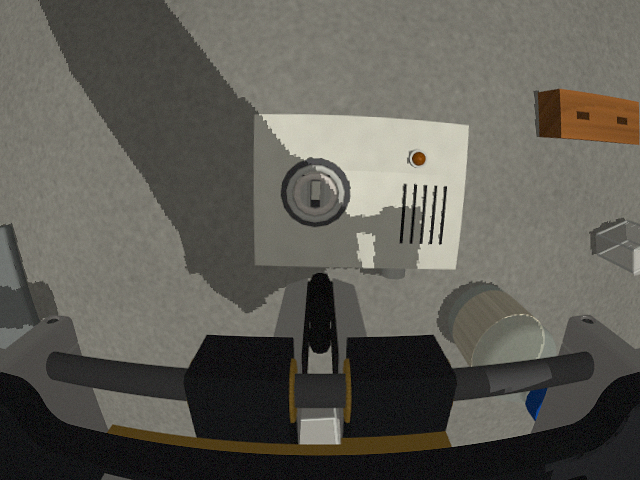

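View pics/w8a.png

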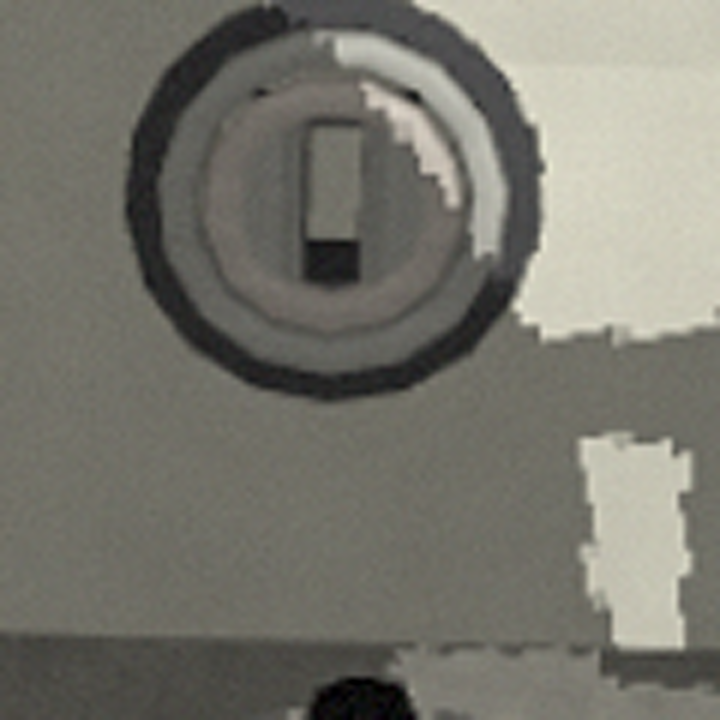

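Run:
```python
from h import *
np.set_printoptions(precision=1,suppress=True)
st=np.load('pics/w8.npz')
b=lambda u,v:(260+u/6-.42,160+v/6-.42)
T=R.from_quat(st['tool_rot'])
for z in (62,59):
  t=watz(st,*b(333,122),z);m=watz(st,*b(331,283),z);d=m-t
  print(z,(t+m)/2,np.linalg.norm(d),'ang',np.degrees(np.arctan2(d[1],d[0])),'tool',T.inv().apply((t+m)/2-st['ee_pos']))
  print('w',np.linalg.norm(watz(st,*b(304,200),z)-watz(st,*b(361,200),z)))
l=watz(st,*b(204,205),62);r=watz(st,*b(466,205),62);print('ring',(l+r)/2,np.linalg.norm(l-r))
t=watz(st,*b(335,78),62);r=watz(st,*b(335,332),62);print('ring',(t+r)/2,np.linalg.norm(t-r))
c=np.array([watz(st,*p,55) for p in [(254,114),(468,126),(456,269),(255,265)]]);print(c,c.mean(0))
for i,j in((0,1),(3,2),(0,3),(1,2)):
    e=c[j]-c[i];print(np.linalg.norm(e),np.degrees(np.arctan2(e[1],e[0])))
```

```text
62 [507.6 -54.2  62. ] 16.887238263021676 ang -12.670692208526772 tool [ -3.4 -47.4  50.4]
w 5.901697573797553
59 [508.  -54.3  59. ] 17.10803975633991 ang -12.670692208526702 tool [ -3.4 -47.   53.4]
w 5.9788625676888385
ring [507.8 -54.   62. ] 27.166515760925073
ring [508. -54.  62.] 26.665914562649068
[[ 450.1  -81.5   55. ]
 [ 483.    54.1   55. ]
 [ 579.9   32.2   55. ]
 [ 547.5 -104.4   55. ]] [515.1 -24.9  55. ]
139.54450750934177 76.37983478443316
140.37666637047394 76.68133241816628
100.05006702478201 -13.224674084427523
99.32065139442517 -12.742806479665498
```

Run:
```python
from h import *
plan([508,-53.7,102],down(77),4,claw=1)
```

```text
step mm 11.732069194593867 turn/row 0.2972873341429181 err [-0.05581341  0.02196606  0.01372001]
[{"tx": -0.006, "ty": -0.095, "tz": 0.022, "ax": 0.0, "ay": -0.003, "az": 0.065, "claw": 1}, {"tx": -0.007, "ty": -0.095, "tz": 0.021, "ax": 0.001, "ay": -0.002, "az": 0.065, "claw": 1}, {"tx": -0.007, "ty": -0.095, "tz": 0.022, "ax": 0.0, "ay": -0.003, "az": 0.064, "claw": 1}, {"tx": -0.007, "ty": -0.096, "tz": 0.021, "ax": 0.001, "ay": -0.002, "az": 0.065, "claw": 1}]
```

>>> arm_command([
  {"tx": -0.007, "ty": -0.095, "tz": 0.02, "ax": 0, "ay": 0, "az": 0.065, "claw": 1},
  {"tx": -0.007, "ty": -0.095, "tz": 0.02, "ax": 0, "ay": 0, "az": 0.065, "claw": 1},
  {"tx": -0.007, "ty": -0.095, "tz": 0.02, "ax": 0, "ay": 0, "az": 0.065, "claw": 1},
  {"tx": -0.007, "ty": -0.095, "tz": 0.02, "ax": 0, "ay": 0, "az": 0.065, "claw": 1},
  {"tx": 0, "ty": 0, "tz": 0, "ax": 0, "ay": 0, "az": 0, "claw": 1},
])

```text
clock: 9.65
ee_pos: [505.1, -54.0, 102.7]
tool_rot: [0.782, 0.623, -0.001, 0.0]
contact_force: [-0.1, 0.2, 0.9]
width: 9.9
```

>>> arm_command([
  {"tx": 0, "ty": 0, "tz": 0.01, "ax": 0, "ay": 0, "az": 0, "claw": 1},
  {"tx": 0, "ty": 0, "tz": 0.02, "ax": 0, "ay": 0, "az": 0, "claw": 1},
  {"tx": 0, "ty": 0, "tz": 0.02, "ax": 0, "ay": 0, "az": 0, "claw": 1},
  {"tx": 0, "ty": 0, "tz": 0.02, "ax": 0, "ay": 0, "az": 0, "claw": 1},
  {"tx": 0, "ty": 0, "tz": 0.02, "ax": 0, "ay": 0, "az": 0, "claw": 1},
])

```text
clock: 10.15
ee_pos: [507.0, -53.8, 91.7]
tool_rot: [0.782, 0.623, 0.0, -0.0]
contact_force: [-0.7, 0.5, -0.1]
width: 9.7
```

```bash
python3 look.py w9
python3 - <<'E'
from h import *
im=bot.snapshot('scene')['img']; crop(im,280,180,380,260,6,'pics/s9.png')
E
```

```text
10.15 [506.99 -53.81  91.7 ] yaw 77.02978582164864 q [ 0.75  0.51 -0.87  1.97  0.5   0.89  0.96] F [-0.7   0.47 -0.12] M [ 0.02 -0.15 -0.01] w 9.67752327868275
tool z [-0.  0. -1.]
```

View pics/s9.png

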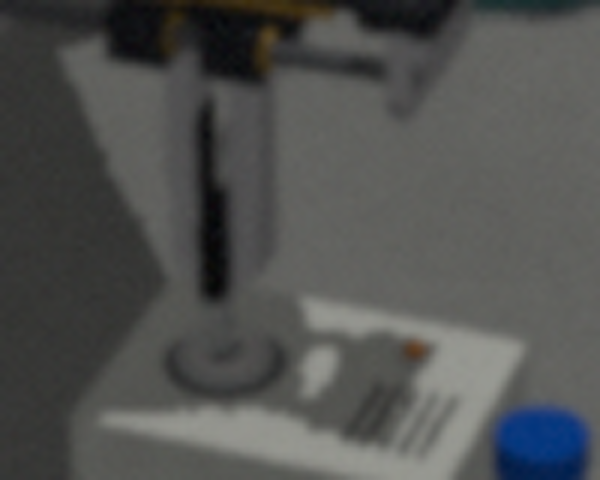

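>>> arm_command([
  {"tx": 0, "ty": 0.005, "tz": 0.03, "ax": 0, "ay": 0, "az": 0, "claw": 1},
  {"tx": 0, "ty": 0, "tz": 0.03, "ax": 0, "ay": 0, "az": 0, "claw": 1},
  {"tx": 0, "ty": 0, "tz": 0.02, "ax": 0, "ay": 0, "az": 0, "claw": 1},
  {"tx": 0, "ty": 0, "tz": 0.02, "ax": 0, "ay": 0, "az": 0, "claw": 1},
  {"tx": 0, "ty": 0, "tz": 0, "ax": 0, "ay": 0, "az": 0, "claw": 1},
])

```text
clock: 10.75
ee_pos: [507.3, -54.0, 79.7]
tool_rot: [0.782, 0.623, -0.0, -0.0]
contact_force: [-0.6, 0.3, 0.2]
width: 10.0
```

```bash
python3 look.py w10
```

```text
10.75 [507.33 -53.97  79.71] yaw 77.03214444647753 q [ 0.74  0.53 -0.86  1.98  0.52  0.87  0.94] F [-0.55  0.34  0.23] M [ 0.03 -0.12 -0.01] w 10.021983330987212
tool z [-0.  0. -1.]
```

>>> arm_command([
  {"tx": 0, "ty": 0, "tz": 0.025, "ax": 0, "ay": 0, "az": 0, "claw": 1},
  {"tx": 0, "ty": 0, "tz": 0.025, "ax": 0, "ay": 0, "az": 0, "claw": 1},
  {"tx": 0, "ty": 0, "tz": 0.02, "ax": 0, "ay": 0, "az": 0, "claw": 1},
  {"tx": 0, "ty": 0, "tz": 0.01, "ax": 0, "ay": 0, "az": 0, "claw": 1},
  {"tx": 0, "ty": 0, "tz": 0.01, "ax": 0, "ay": 0, "az": 0, "claw": 1},
])

```text
clock: 11.3
ee_pos: [508.0, -54.0, 70.3]
tool_rot: [0.782, 0.623, -0.0, 0.001]
contact_force: [-13.3, -1.7, 44.5]
width: 9.8
```

```bash
python3 look.py w11
```

```text
11.3 [508.03 -54.01  70.26] yaw 77.03000478535023 q [ 0.73  0.54 -0.85  1.99  0.54  0.85  0.93] F [-13.32  -1.66  44.51] M [-0.31  3.09 -0.08] w 9.756747704066797
tool z [ 0. -0. -1.]
```

>>> arm_command([
  {"tx": 0, "ty": -0.003, "tz": -0.008, "ax": 0, "ay": 0, "az": 0, "claw": 1},
  {"tx": 0, "ty": 0, "tz": 0, "ax": 0, "ay": 0, "az": 0.4, "claw": 1},
  {"tx": 0, "ty": 0, "tz": 0, "ax": 0, "ay": 0, "az": 0.8, "claw": 1},
  {"tx": 0, "ty": 0, "tz": 0, "ax": 0, "ay": 0, "az": 0.8, "claw": 1},
  {"tx": 0, "ty": 0, "tz": 0, "ax": 0, "ay": 0, "az": 0.8, "claw": 1},
])

```text
clock: 11.85
ee_pos: [507.7, -53.7, 70.8]
tool_rot: [0.848, 0.53, 0.0, 0.0]
contact_force: [-3.4, 2.0, 13.8]
width: 9.8
```

>>> arm_command([
  {"tx": 0, "ty": 0, "tz": 0, "ax": 0, "ay": 0, "az": 0.8, "claw": 1},
  {"tx": 0, "ty": 0, "tz": 0, "ax": 0, "ay": 0, "az": 0.8, "claw": 1},
  {"tx": 0, "ty": 0, "tz": 0, "ax": 0, "ay": 0, "az": 0.8, "claw": 1},
  {"tx": 0, "ty": 0, "tz": 0, "ax": 0, "ay": 0, "az": 0.8, "claw": 1},
  {"tx": 0, "ty": 0, "tz": 0, "ax": 0, "ay": 0, "az": 0.8, "claw": 1},
])

```text
clock: 12.35
ee_pos: [507.8, -53.3, 70.8]
tool_rot: [0.921, 0.389, 0.001, 0.0]
contact_force: [-2.2, 4.2, 12.6]
width: 9.8
```

```bash
python3 look.py w12
```

```text
12.35 [507.8  -53.34  70.83] yaw 45.739513847496966 q [ 0.63  0.5  -0.72  1.99  0.45  0.82  0.46] F [-2.21  4.2  12.61] M [0.81 0.31 0.09] w 9.782437132851147
tool z [ 0.  0. -1.]
```

>>> arm_command([
  {"tx": 0, "ty": 0, "tz": 0, "ax": 0, "ay": 0, "az": 0.8, "claw": 1},
  {"tx": 0, "ty": 0, "tz": 0, "ax": 0, "ay": 0, "az": 0.8, "claw": 1},
  {"tx": 0, "ty": 0, "tz": 0, "ax": 0, "ay": 0, "az": 0.8, "claw": 1},
  {"tx": 0, "ty": 0, "tz": 0, "ax": 0, "ay": 0, "az": 0.8, "claw": 1},
  {"tx": 0, "ty": 0, "tz": 0, "ax": 0, "ay": 0, "az": 0.8, "claw": 1},
])

```text
clock: 12.9
ee_pos: [508.1, -53.0, 70.9]
tool_rot: [0.972, 0.237, 0.001, -0.0]
contact_force: [0.0, 5.0, 10.9]
width: 10.3
```

>>> arm_command([
  {"tx": 0, "ty": 0, "tz": 0, "ax": 0, "ay": 0, "az": 0.8, "claw": 1},
  {"tx": 0, "ty": 0, "tz": 0, "ax": 0, "ay": 0, "az": 0.8, "claw": 1},
  {"tx": 0, "ty": 0, "tz": 0, "ax": 0, "ay": 0, "az": 0.8, "claw": 1},
  {"tx": 0, "ty": 0, "tz": 0, "ax": 0, "ay": 0, "az": 0.8, "claw": 1},
  {"tx": 0, "ty": 0, "tz": 0, "ax": 0, "ay": 0, "az": 0.8, "claw": 1},
])

```text
clock: 13.4
ee_pos: [508.4, -53.4, 70.9]
tool_rot: [0.997, 0.079, 0.001, -0.0]
contact_force: [2.5, 2.4, 7.9]
width: 9.9
```

```bash
python3 look.py w13
```

```text
13.4 [508.36 -53.41  70.91] yaw 9.072942204441404 q [ 0.52  0.46 -0.58  1.99  0.35  0.79 -0.1 ] F [2.5  2.39 7.94] M [ 0.49 -0.96  0.05] w 9.946636306885054
tool z [ 0.  0. -1.]
```

>>> arm_command([
  {"tx": 0, "ty": 0, "tz": 0, "ax": 0, "ay": 0, "az": 0.5, "claw": 1},
  {"tx": 0, "ty": 0, "tz": 0, "ax": 0, "ay": 0, "az": 0.5, "claw": 1},
  {"tx": 0, "ty": 0, "tz": 0, "ax": 0, "ay": 0, "az": 0.4, "claw": 1},
  {"tx": 0, "ty": 0, "tz": 0, "ax": 0, "ay": 0, "az": 0, "claw": 1},
  {"tx": 0, "ty": 0, "tz": 0, "ax": 0, "ay": 0, "az": 0, "claw": 1},
])

```text
clock: 13.95
ee_pos: [508.9, -53.5, 71.0]
tool_rot: [1.0, 0.024, 0.002, -0.0]
contact_force: [5.9, 1.5, 4.9]
width: 9.9
```

```bash
python3 look.py w14
```

```text
13.95 [508.94 -53.48  70.98] yaw 2.8015115053243425 q [ 0.5   0.45 -0.55  1.99  0.33  0.78 -0.19] F [5.92 1.49 4.91] M [ 0.36 -1.68  0.07] w 9.866815199768318
tool z [ 0.  0. -1.]
```

>>> arm_command([
  {"tx": 0, "ty": 0, "tz": 0.002, "ax": 0, "ay": 0, "az": 0.3, "claw": 1},
  {"tx": 0, "ty": 0, "tz": 0.002, "ax": 0, "ay": 0, "az": 0.3, "claw": 1},
  {"tx": 0, "ty": 0, "tz": 0, "ax": 0, "ay": 0, "az": 0, "claw": 1},
  {"tx": 0, "ty": 0, "tz": 0, "ax": 0, "ay": 0, "az": 0, "claw": 1},
  {"tx": 0, "ty": 0, "tz": 0, "ax": 0, "ay": 0, "az": 0, "claw": 1},
])

```text
clock: 14.5
ee_pos: [509.2, -53.6, 70.9]
tool_rot: [1.0, 0.0, 0.002, -0.0]
contact_force: [5.0, 1.8, 11.3]
width: 9.6
```

```bash
python3 look.py w15
```

```text
14.5 [509.22 -53.57  70.86] yaw 0.05290056632390173 q [ 0.49  0.45 -0.54  1.99  0.32  0.78 -0.24] F [ 4.99  1.81 11.26] M [ 0.25 -1.36  0.12] w 9.612426785565052
tool z [ 0.  0. -1.]
```

>>> arm_command([
  {"tx": 0, "ty": 0, "tz": 0, "ax": 0, "ay": 0, "az": 0.4, "claw": 1},
  {"tx": 0, "ty": 0, "tz": 0, "ax": 0, "ay": 0, "az": 0.4, "claw": 1},
  {"tx": 0, "ty": 0, "tz": 0, "ax": 0, "ay": 0, "az": 0.2, "claw": 1},
  {"tx": 0, "ty": 0, "tz": 0, "ax": 0, "ay": 0, "az": 0, "claw": 1},
  {"tx": 0, "ty": 0, "tz": 0, "ax": 0, "ay": 0, "az": 0, "claw": 1},
])

```text
clock: 15.05
ee_pos: [509.5, -53.7, 70.9]
tool_rot: [0.999, -0.039, 0.002, -0.0]
contact_force: [6.8, 1.8, 9.6]
width: 9.6
```

```bash
python3 look.py w16
python3 - <<'E'
from h import *
im=np.load('pics/w16.npz')['img']; crop(im,230,210,410,370,4,'pics/w16a.png')
E
```

```text
15.05 [509.46 -53.65  70.88] yaw -4.525075641715229 q [ 0.47  0.45 -0.52  1.99  0.31  0.78 -0.31] F [6.82 1.84 9.59] M [ 0.09 -1.72  0.26] w 9.64415051040291
tool z [ 0.  0. -1.]
```

View pics/w16a.png

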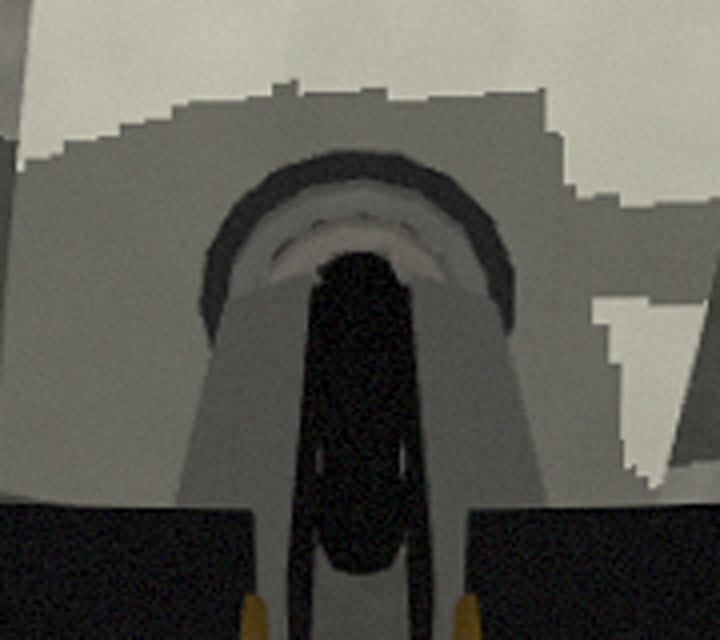

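>>> arm_command([
  {"tx": 0, "ty": 0, "tz": 0.004, "ax": 0, "ay": 0, "az": -0.4, "claw": 1},
  {"tx": 0, "ty": 0, "tz": 0.004, "ax": 0, "ay": 0, "az": -0.5, "claw": 1},
  {"tx": 0, "ty": 0, "tz": 0, "ax": 0, "ay": 0, "az": 0, "claw": 1},
  {"tx": 0, "ty": 0, "tz": 0, "ax": 0, "ay": 0, "az": 0, "claw": 1},
  {"tx": 0, "ty": 0, "tz": 0, "ax": 0, "ay": 0, "az": 0, "claw": 1},
])

```text
clock: 15.6
ee_pos: [509.5, -53.7, 70.6]
tool_rot: [1.0, -0.004, 0.002, 0.0]
contact_force: [0.8, 1.3, 27.5]
width: 9.7
```

```bash
python3 look.py w17
```

```text
15.6 [509.49 -53.67  70.59] yaw -0.41509895167421 q [ 0.49  0.45 -0.54  1.99  0.32  0.78 -0.24] F [ 0.75  1.27 27.51] M [ 0.18 -0.19 -0.03] w 9.710191972443116
tool z [ 0. -0. -1.]
```

Key pressed down, torque relaxed. Release and lift.

>>> arm_command([
  {"tx": 0, "ty": 0, "tz": -0.005, "ax": 0, "ay": 0, "az": 0, "claw": 1},
  {"tx": 0, "ty": 0, "tz": 0, "ax": 0, "ay": 0, "az": 0, "claw": 0.5},
  {"tx": 0, "ty": 0, "tz": 0, "ax": 0, "ay": 0, "az": 0, "claw": 0.5},
  {"tx": 0, "ty": 0, "tz": 0, "ax": 0, "ay": 0, "az": 0, "claw": 0.5},
  {"tx": 0, "ty": 0, "tz": 0, "ax": 0, "ay": 0, "az": 0, "claw": 0.5},
])

```text
clock: 16.15
ee_pos: [506.9, -53.9, 69.1]
tool_rot: [1.0, -0.004, -0.0, -0.0]
contact_force: [-0.2, 0.6, -0.2]
width: 38.5
```

>>> arm_command([
  {"tx": 0, "ty": 0, "tz": -0.1, "ax": 0, "ay": 0, "az": 0, "claw": 0.3},
  {"tx": 0, "ty": 0, "tz": -0.2, "ax": 0, "ay": 0, "az": 0, "claw": 0.3},
  {"tx": 0, "ty": 0.1, "tz": -0.2, "ax": 0, "ay": 0, "az": 0, "claw": 0.3},
  {"tx": 0, "ty": 0.2, "tz": -0.2, "ax": 0, "ay": 0, "az": 0, "claw": 0.3},
  {"tx": 0, "ty": 0.1, "tz": -0.1, "ax": 0, "ay": 0, "az": 0, "claw": 0.3},
])

```text
clock: 16.65
ee_pos: [507.4, -103.5, 168.0]
tool_rot: [1.0, -0.004, 0.001, 0.0]
contact_force: [-0.7, -0.2, 0.6]
width: 65.3
```

```bash
python3 look.py w18;  python3 - <<'E'
from h import *
im=np.load('pics/w18.npz')['img']; crop(im,260,160,380,280,6,'pics/w18a.png')
E
```

```text
16.65 [ 507.36 -103.52  168.05] yaw -0.48248384478718837 q [ 0.63  0.32 -0.58  1.9   0.21  0.98 -0.05] F [-0.71 -0.19  0.62] M [-0.04 -0.08 -0.05] w 65.32849748857038
tool z [ 0. -0. -1.]
```

View pics/w18.png

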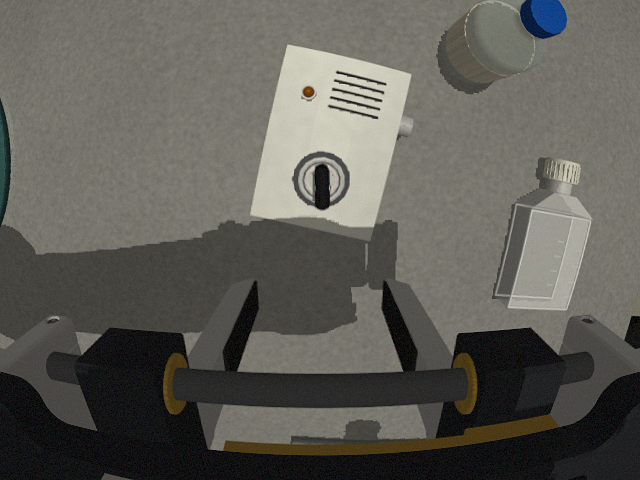

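View pics/w18a.png

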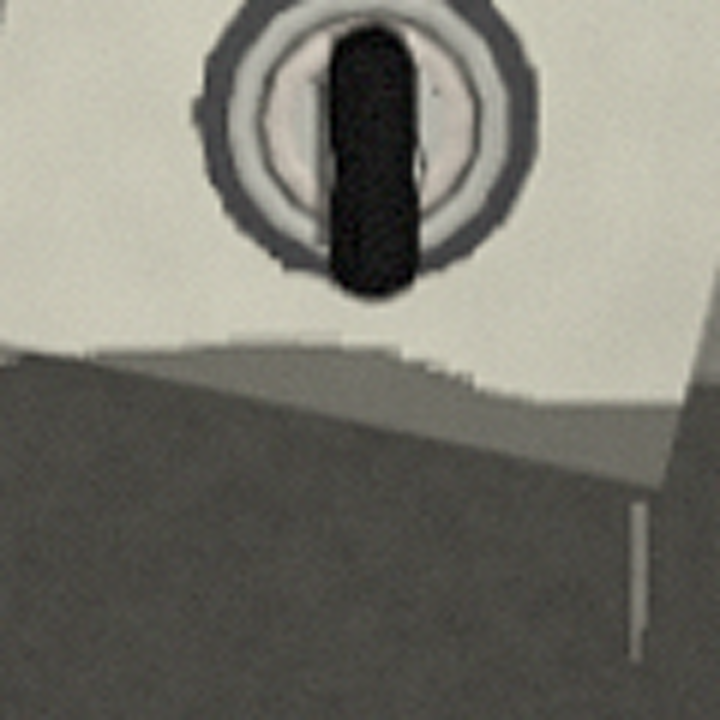

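Run:
```python
from h import *
np.set_printoptions(precision=1,suppress=True)
st=np.load('pics/w18.npz')
b=lambda u,v:(260+u/6-.42,160+v/6-.42)
t=watz(st,*b(370,28),68);m=watz(st,*b(375,298),104);print(t,m,m-t)
for h in (104,108,114):
  P=wproj(st,[[507.9,-54-14,h],[507.9,-54+14,h],[507.9,-54+14,h-36]]);print(h,(P-[260,160]+.42)*6)
# side edges at mid-head
l=watz(st,*b(331,150),104);r=watz(st,*b(417,150),104);print(np.linalg.norm(l-r))
plan([640,180,190],down(-0.48),8)
```

```text
[508.9 -40.9  68. ] [509.  -68.7 104. ] [  0.1 -27.8  36. ]
104 [[365.3 292.2]
 [363.3  39.3]
 [362.2  21.2]]
108 [[365.5 298.7]
 [363.5  41.6]
 [362.3  23. ]]
114 [[365.8 308.7]
 [363.7  45.3]
 [362.5  25.7]]
9.395719658832306
step mm 39.37010212102164 turn/row 0.03002758057140949 err [0.1 0.  0. ]
[{"tx": 0.135, "ty": -0.298, "tz": -0.022, "ax": 0.003, "ay": -0.005, "az": -0.003, "claw": 0}, {"tx": 0.135, "ty": -0.299, "tz": -0.022, "ax": 0.002, "ay": -0.005, "az": -0.003, "claw": 0}, {"tx": 0.134, "ty": -0.298, "tz": -0.022, "ax": 0.003, "ay": -0.005, "az": -0.003, "claw": 0}, {"tx": 0.135, "ty": -0.298, "tz": -0.022, "ax": 0.003, "ay": -0.006, "az": -0.003, "claw": 0}, {"tx": 0.135, "ty": -0.298, "tz": -0.022, "ax": 0.002, "ay": -0.005, "az": -0.003, "claw": 0}]
[{"tx": 0.135, "ty": -0.299, "tz": -0.022, "ax": 0.003, "ay": -0.005, "az": -0.003, "claw": 0}, {"tx": 0.135, "ty": -0.298, "tz": -0.022, "ax": 0.003, "ay": -0.005, "az": -0.003, "claw": 0}, {"tx": 0.136, "ty": -0.298, "tz": -0.022, "ax": 0.002, "ay": -0.005, "az": -0.003, "claw": 0}]
```

Run:
```python
from h import *
plan([655,222,190],down(80),20)
```

```text
step mm 17.965482063521947 turn/row 4.02952980645965 err [-0.01863347  0.01307184 -0.0470767 ]
[{"tx": 0.06, "ty": -0.137, "tz": -0.009, "ax": 0.002, "ay": -0.001, "az": -0.879, "claw": 0}, {"tx": 0.069, "ty": -0.132, "tz": -0.009, "ax": 0.003, "ay": -0.001, "az": -0.879, "claw": 0}, {"tx": 0.079, "ty": -0.127, "tz": -0.008, "ax": 0.002, "ay": -0.001, "az": -0.879, "claw": 0}, {"tx": 0.087, "ty": -0.122, "tz": -0.009, "ax": 0.002, "ay": -0.001, "az": -0.879, "claw": 0}, {"tx": 0.096, "ty": -0.115, "tz": -0.009, "ax": 0.003, "ay": -0.001, "az": -0.88, "claw": 0}]
[{"tx": 0.103, "ty": -0.107, "tz": -0.009, "ax": 0.002, "ay": -0.001, "az": -0.879, "claw": 0}, {"tx": 0.111, "ty": -0.101, "tz": -0.008, "ax": 0.002, "ay": -0.001, "az": -0.879, "claw": 0}, {"tx": 0.118, "ty": -0.092, "tz": -0.009, "ax": 0.003, "ay": -0.001, "az": -0.879, "claw": 0}, {"tx": 0.123, "ty": -0.084, "tz": -0.009, "ax": 0.002, "ay": -0.001, "az": -0.879, "claw": 0}, {"tx": 0.13, "ty": -0.075, "tz": -0.008, "ax": 0.002, "ay": -0.001, "az": -0.879, "claw": 0}]
[{"tx": 0.134, "ty": -0.065, "tz": -0.009, "ax": 0.003, 
[... 188 characters left out ...]
, "ay": -0.0, "az": -0.879, "claw": 0}, {"tx": 0.145, "ty": -0.036, "tz": -0.009, "ax": 0.003, "ay": -0.001, "az": -0.879, "claw": 0}, {"tx": 0.147, "ty": -0.026, "tz": -0.009, "ax": 0.002, "ay": -0.001, "az": -0.88, "claw": 0}]
[{"tx": 0.148, "ty": -0.015, "tz": -0.008, "ax": 0.002, "ay": -0.001, "az": -0.879, "claw": 0}, {"tx": 0.15, "ty": -0.005, "tz": -0.009, "ax": 0.003, "ay": -0.001, "az": -0.879, "claw": 0}, {"tx": 0.149, "ty": 0.006, "tz": -0.009, "ax": 0.002, "ay": -0.001, "az": -0.879, "claw": 0}, {"tx": 0.149, "ty": 0.016, "tz": -0.009, "ax": 0.002, "ay": -0.001, "az": -0.879, "claw": 0}, {"tx": 0.147, "ty": 0.026, "tz": -0.008, "ax": 0.003, "ay": -0.001, "az": -0.879, "claw": 0}]
```

>>> arm_command([
  {"tx": 0.06, "ty": -0.137, "tz": -0.009, "ax": 0, "ay": 0, "az": -0.88, "claw": 0},
  {"tx": 0.069, "ty": -0.132, "tz": -0.009, "ax": 0, "ay": 0, "az": -0.88, "claw": 0},
  {"tx": 0.079, "ty": -0.127, "tz": -0.009, "ax": 0, "ay": 0, "az": -0.88, "claw": 0},
  {"tx": 0.087, "ty": -0.122, "tz": -0.009, "ax": 0, "ay": 0, "az": -0.88, "claw": 0},
  {"tx": 0.096, "ty": -0.115, "tz": -0.009, "ax": 0, "ay": 0, "az": -0.88, "claw": 0},
])

```text
clock: 17.2
ee_pos: [543.9, -17.8, 170.6]
tool_rot: [0.985, 0.175, -0.0, -0.0]
contact_force: [0.1, -0.2, -0.8]
width: 94.2
```

>>> arm_command([
  {"tx": 0.103, "ty": -0.107, "tz": -0.009, "ax": 0, "ay": 0, "az": -0.88, "claw": 0},
  {"tx": 0.111, "ty": -0.1, "tz": -0.009, "ax": 0, "ay": 0, "az": -0.88, "claw": 0},
  {"tx": 0.118, "ty": -0.092, "tz": -0.009, "ax": 0, "ay": 0, "az": -0.88, "claw": 0},
  {"tx": 0.123, "ty": -0.084, "tz": -0.009, "ax": 0, "ay": 0, "az": -0.88, "claw": 0},
  {"tx": 0.13, "ty": -0.075, "tz": -0.009, "ax": 0, "ay": 0, "az": -0.88, "claw": 0},
])

```text
clock: 17.7
ee_pos: [580.4, 63.6, 176.0]
tool_rot: [0.939, 0.344, -0.0, -0.0]
contact_force: [0.8, -0.3, 0.5]
width: 94.1
```

>>> arm_command([
  {"tx": 0.134, "ty": -0.065, "tz": -0.009, "ax": 0, "ay": 0, "az": -0.88, "claw": 0},
  {"tx": 0.138, "ty": -0.057, "tz": -0.009, "ax": 0, "ay": 0, "az": -0.88, "claw": 0},
  {"tx": 0.143, "ty": -0.046, "tz": -0.009, "ax": 0, "ay": 0, "az": -0.88, "claw": 0},
  {"tx": 0.145, "ty": -0.036, "tz": -0.009, "ax": 0, "ay": 0, "az": -0.88, "claw": 0},
  {"tx": 0.147, "ty": -0.026, "tz": -0.009, "ax": 0, "ay": 0, "az": -0.88, "claw": 0},
])

```text
clock: 18.2
ee_pos: [616.7, 145.6, 181.4]
tool_rot: [0.864, 0.503, -0.0, -0.0]
contact_force: [-0.1, -0.3, 1.0]
width: 94.0
```

>>> arm_command([
  {"tx": 0.148, "ty": -0.015, "tz": -0.009, "ax": 0, "ay": 0, "az": -0.88, "claw": 0},
  {"tx": 0.15, "ty": -0.005, "tz": -0.009, "ax": 0, "ay": 0, "az": -0.88, "claw": 0},
  {"tx": 0.149, "ty": 0.006, "tz": -0.009, "ax": 0, "ay": 0, "az": -0.88, "claw": 0},
  {"tx": 0.149, "ty": 0.016, "tz": -0.009, "ax": 0, "ay": 0, "az": -0.88, "claw": 0},
  {"tx": 0.147, "ty": 0.026, "tz": -0.009, "ax": 0, "ay": 0, "az": -0.88, "claw": 0},
])

```text
clock: 18.7
ee_pos: [653.0, 227.5, 186.6]
tool_rot: [0.763, 0.647, -0.0, -0.0]
contact_force: [-0.6, -0.8, -0.3]
width: 93.8
```

```bash
python3 look.py w20;  python3 - <<'E'
from h import *
im=np.load('pics/w20.npz')['img']; crop(im,260,140,400,280,5,'pics/w20a.png')
E
```

```text
18.7 [653.04 227.45 186.63] yaw 80.57467271698067 q [ 0.15  0.7  -0.85  1.42  0.53  1.26  0.66] F [-0.61 -0.84 -0.34] M [ 0.04 -0.11  0.03] w 93.79291577549301
tool z [-0.  0. -1.]
```

View pics/w20.png

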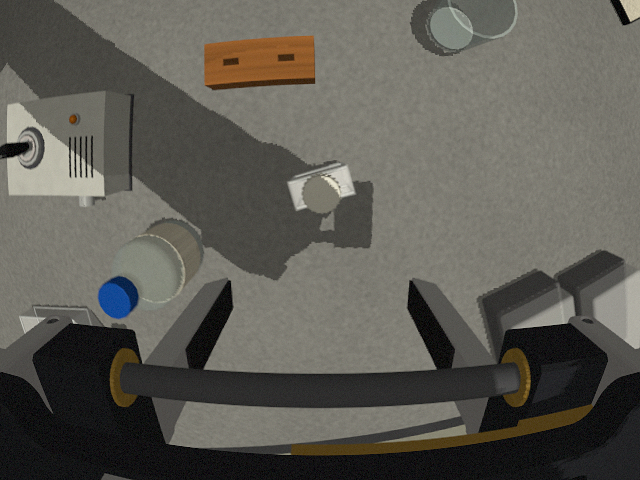

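View pics/w20a.png

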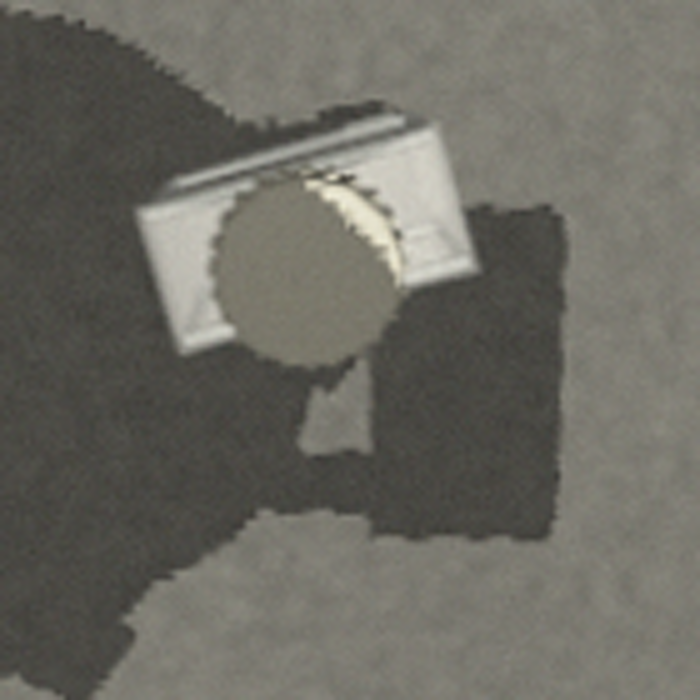

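Run:
```python
from h import *
np.set_printoptions(precision=1,suppress=True)
st=np.load('pics/w20.npz')
b=lambda u,v:(260+u/5-.4,140+v/5-.4)
c=np.array([watz(st,*b(*p),60) for p in [(137,208),(436,124),(480,272),(183,353)]]);print(c,c.mean(0))
for i,j in((0,1),(3,2),(0,3),(1,2)):
    e=c[j]-c[i];print(np.linalg.norm(e),np.degrees(np.arctan2(e[1],e[0])))
print('cap',watz(st,*b(306,270),102), np.linalg.norm(watz(st,*b(210,270),102)-watz(st,*b(402,270),102)))
```

```text
[[601.8 208.3  60. ]
 [596.1 259.   60. ]
 [621.6 262.5  60. ]
 [627.1 211.5  60. ]] [611.7 235.3  60. ]
51.10820908985832 96.36035979107918
51.343009450399975 96.1304658808908
25.523413228778182 7.285891662743757
25.734217857248147 7.800271246523491
cap [611.  234.8 102. ] 27.44543344205787
```

Run:
```python
from h import *
plan([611.5,235,125],down(96.8),5)
plan([611.5,235,76],down(96.8),5,p0=[611.5,235,125],r0=down(96.8))
```

```text
step mm 14.911128917783591 turn/row 3.1675393075351344 err [-0.02228406 -0.03647168  0.03538084]
[{"tx": -0.003, "ty": -0.07, "tz": 0.103, "ax": -0.002, "ay": -0.005, "az": -0.691, "claw": 0}, {"tx": 0.0, "ty": -0.069, "tz": 0.103, "ax": -0.002, "ay": -0.004, "az": -0.691, "claw": 0}, {"tx": 0.005, "ty": -0.07, "tz": 0.103, "ax": -0.002, "ay": -0.005, "az": -0.691, "claw": 0}, {"tx": 0.008, "ty": -0.069, "tz": 0.102, "ax": -0.002, "ay": -0.005, "az": -0.691, "claw": 0}, {"tx": 0.012, "ty": -0.069, "tz": 0.103, "ax": -0.002, "ay": -0.004, "az": -0.691, "claw": 0}]
step mm 9.8 turn/row 0.0 err [0.   0.   0.04]
[{"tx": 0.0, "ty": 0.0, "tz": 0.082, "ax": 0.0, "ay": 0.0, "az": 0.0, "claw": 0}, {"tx": 0.0, "ty": 0.0, "tz": 0.081, "ax": 0.0, "ay": 0.0, "az": 0.0, "claw": 0}, {"tx": 0.0, "ty": 0.0, "tz": 0.082, "ax": 0.0, "ay": 0.0, "az": 0.0, "claw": 0}, {"tx": 0.0, "ty": 0.0, "tz": 0.082, "ax": 0.0, "ay": 0.0, "az": 0.0, "claw": 0}, {"tx": 0.0, "ty": 0.0, "tz": 0.081, "ax": 0.0, "ay": 0.0, "az": 0.0, "claw": 0}]
```

>>> arm_command([
  {"tx": -0.003, "ty": -0.07, "tz": 0.103, "ax": -0.002, "ay": -0.005, "az": -0.69, "claw": 0},
  {"tx": 0, "ty": -0.07, "tz": 0.103, "ax": -0.002, "ay": -0.005, "az": -0.69, "claw": 0},
  {"tx": 0.005, "ty": -0.07, "tz": 0.103, "ax": -0.002, "ay": -0.005, "az": -0.69, "claw": 0},
  {"tx": 0.008, "ty": -0.07, "tz": 0.103, "ax": -0.002, "ay": -0.005, "az": -0.69, "claw": 0},
  {"tx": 0.012, "ty": -0.07, "tz": 0.103, "ax": -0.002, "ay": -0.005, "az": -0.69, "claw": 0},
])

```text
clock: 19.25
ee_pos: [610.5, 231.6, 124.4]
tool_rot: [0.667, 0.745, -0.001, 0.001]
contact_force: [-0.1, 0.0, 0.0]
width: 94.3
```

>>> arm_command([
  {"tx": 0, "ty": 0, "tz": 0, "ax": 0, "ay": 0, "az": 0, "claw": 0.4},
  {"tx": 0, "ty": 0, "tz": 0, "ax": 0, "ay": 0, "az": 0, "claw": 0.4},
  {"tx": 0, "ty": 0, "tz": 0, "ax": 0, "ay": 0, "az": 0, "claw": 0.4},
  {"tx": 0, "ty": 0, "tz": 0, "ax": 0, "ay": 0, "az": 0, "claw": 0.4},
  {"tx": 0, "ty": 0, "tz": 0, "ax": 0, "ay": 0, "az": 0, "claw": 0.4},
])

```text
clock: 19.75
ee_pos: [611.4, 230.8, 125.5]
tool_rot: [0.669, 0.743, -0.0, 0.001]
contact_force: [-0.2, -0.2, 0.1]
width: 58.1
```

```bash
python3 look.py w21;  python3 - <<'E'
from h import *
im=np.load('pics/w21.npz')['img']; crop(im,240,200,400,330,5,'pics/w21a.png')
plan([611.5,235,76],down(96.8),5)
E
```

```text
19.75 [611.44 230.75 125.54] yaw 96.01860569630593 q [ 0.19  0.72 -0.89  1.59  0.61  1.13  0.83] F [-0.24 -0.19  0.14] M [ 0.12 -0.13 -0.  ] w 58.09235624997643
tool z [ 0. -0. -1.]
step mm 9.925317666709727 turn/row 0.15619026888183823 err [ 0.00741161 -0.00615939 -0.00598608]
[{"tx": 0.007, "ty": 0.001, "tz": 0.082, "ax": 0.002, "ay": 0.005, "az": -0.034, "claw": 0}, {"tx": 0.008, "ty": 0.001, "tz": 0.083, "ax": 0.002, "ay": 0.005, "az": -0.033, "claw": 0}, {"tx": 0.007, "ty": 0.001, "tz": 0.082, "ax": 0.003, "ay": 0.005, "az": -0.034, "claw": 0}, {"tx": 0.007, "ty": 0.001, "tz": 0.083, "ax": 0.002, "ay": 0.005, "az": -0.034, "claw": 0}, {"tx": 0.007, "ty": 0.001, "tz": 0.082, "ax": 0.002, "ay": 0.005, "az": -0.033, "claw": 0}]
```

View pics/w21a.png

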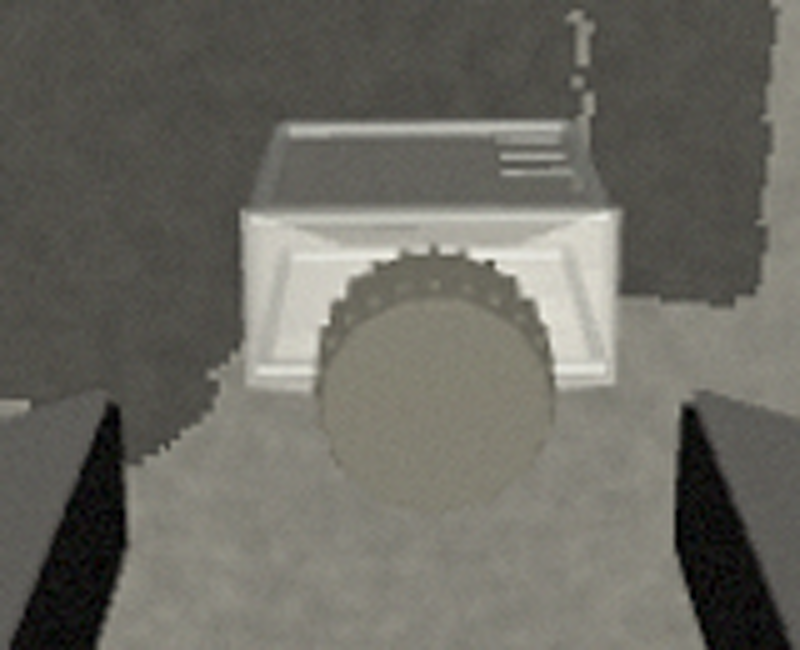

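Run:
```python
from h import *
np.set_printoptions(precision=1,suppress=True)
st=np.load('pics/w21.npz')
b=lambda u,v:(240+u/5-.4,200+v/5-.4)
c=np.array([watz(st,*b(*p),60) for p in [(243,211),(619,211),(614,383),(247,386)]]);print(c,c.mean(0))
for i,j in((0,1),(3,2),(0,3),(1,2)):
    e=c[j]-c[i];print(np.linalg.norm(e),np.degrees(np.arctan2(e[1],e[0])))
l=watz(st,*b(318,405),102);r=watz(st,*b(555,405),102)
print('cap',(l+r)/2,np.linalg.norm(l-r),watz(st,*b(436,512),102))
print('base edge',watz(st,*b(285,124),0),watz(st,*b(575,124),0))
```

```text
[[601.8 207.6  60. ]
 [596.3 258.7  60. ]
 [621.3 261.6  60. ]
 [627.2 210.2  60. ]] [611.7 234.5  60. ]
51.48137043110485 96.05924424930261
51.72296522340419 96.50700349989148
25.544039209856958 5.865185695853302
25.14015701176837 6.409078707554734
cap [611.  234.5 102. ] 27.721317135260385 [624.7 236.  102. ]
base edge [602.8 209.7   0. ] [597.6 258.2   0. ]
```

>>> arm_command([
  {"tx": 0.007, "ty": 0.001, "tz": 0.083, "ax": 0.002, "ay": 0.005, "az": -0.01, "claw": 0.4},
  {"tx": 0.006, "ty": 0.001, "tz": 0.083, "ax": 0.002, "ay": 0.005, "az": -0.01, "claw": 0.4},
  {"tx": 0.006, "ty": 0, "tz": 0.083, "ax": 0.002, "ay": 0.005, "az": -0.01, "claw": 0.4},
  {"tx": 0.006, "ty": 0, "tz": 0.083, "ax": 0.002, "ay": 0.005, "az": -0.01, "claw": 0.4},
  {"tx": 0.006, "ty": 0, "tz": 0.08, "ax": 0.002, "ay": 0.005, "az": 0, "claw": 0.4},
])

```text
clock: 20.3
ee_pos: [610.7, 234.4, 74.5]
tool_rot: [0.668, 0.745, -0.0, -0.0]
contact_force: [-0.9, -0.0, 0.0]
width: 56.3
```

```bash
python3 look.py w22
```

```text
20.3 [610.74 234.37  74.53] yaw 96.2407110319891 q [ 0.16  0.78 -0.86  1.61  0.65  1.06  0.79] F [-0.85 -0.02  0.03] M [ 0.02 -0.17  0.03] w 56.28969097563615
tool z [-0. -0. -1.]
```

View pics/w22.png

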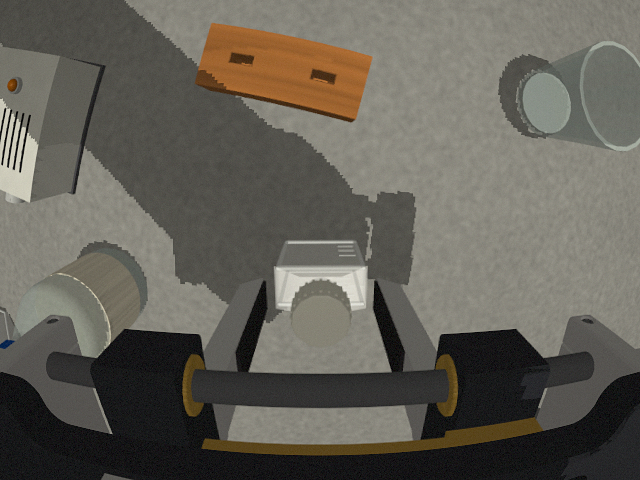

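Cap centred between the pads. Close with 20 N.

>>> arm_command([
  {"tx": 0, "ty": 0.003, "tz": -0.005, "ax": 0, "ay": 0, "az": 0, "claw": 1},
  {"tx": 0, "ty": 0, "tz": 0, "ax": 0, "ay": 0, "az": 0, "claw": 1},
  {"tx": 0, "ty": 0, "tz": 0, "ax": 0, "ay": 0, "az": 0, "claw": 1},
  {"tx": 0, "ty": 0, "tz": 0, "ax": 0, "ay": 0, "az": 0, "claw": 1},
  {"tx": 0, "ty": 0, "tz": 0, "ax": 0, "ay": 0, "az": 0, "claw": 1},
], newtons=20)

```text
clock: 20.85
ee_pos: [611.5, 234.4, 76.7]
tool_rot: [0.668, 0.744, 0.0, 0.0]
contact_force: [0.3, 0.2, 2.5]
width: 27.7
```

```bash
python3 look.py w23;  python3 - <<'E'
from h import *
im=np.load('pics/w23.npz')['img']; crop(im,230,220,410,350,4,'pics/w23a.png')
E
```

```text
20.85 [611.5  234.43  76.68] yaw 96.23084908808066 q [ 0.16  0.78 -0.86  1.61  0.65  1.06  0.79] F [0.34 0.16 2.53] M [ 0.04 -0.12 -0.05] w 27.71277823336127
tool z [ 0.  0. -1.]
```

View pics/w23a.png

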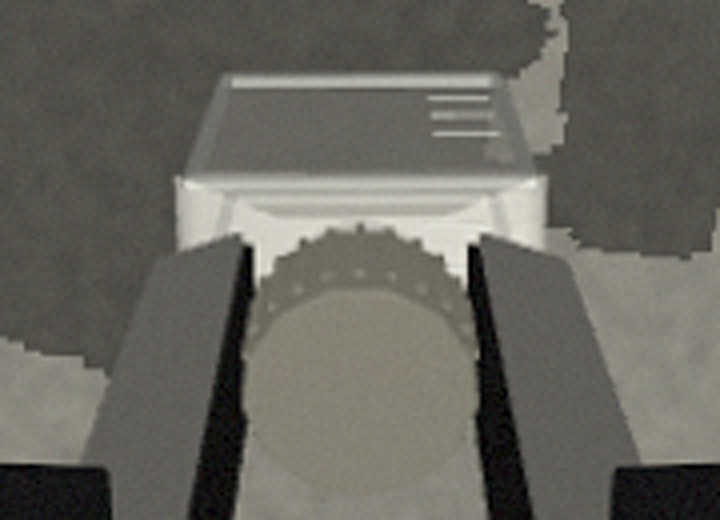

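>>> arm_command([
  {"tx": 0, "ty": 0, "tz": -0.05, "ax": 0, "ay": 0, "az": 0, "claw": 1},
  {"tx": 0, "ty": 0, "tz": -0.2, "ax": 0, "ay": 0, "az": 0, "claw": 1},
  {"tx": 0, "ty": 0, "tz": -0.3, "ax": 0, "ay": 0, "az": 0, "claw": 1},
  {"tx": 0, "ty": 0, "tz": -0.35, "ax": 0, "ay": 0, "az": 0, "claw": 1},
  {"tx": 0, "ty": 0, "tz": -0.35, "ax": 0, "ay": 0, "az": 0, "claw": 1},
])

```text
clock: 21.4
ee_pos: [611.0, 234.3, 228.2]
tool_rot: [0.667, 0.745, -0.0, -0.0]
contact_force: [-0.1, -0.5, -1.5]
width: 27.4
```

```bash
python3 look.py w24;  python3 - <<'E'
from h import *
plan([640,-195,300],down(85),15,claw=1)
E
```

```text
21.4 [610.97 234.3  228.21] yaw 96.25163180919604 q [ 0.21  0.63 -0.96  1.48  0.52  1.3   0.89] F [-0.12 -0.51 -1.54] M [ 0.02 -0.14  0.04] w 27.416088163284762
tool z [-0.  0. -1.]
step mm 29.11064160223214 turn/row 0.7503265331345438 err [-0.04020021 -0.05671271 -0.01930663]
[{"tx": -0.24, "ty": -0.011, "tz": -0.037, "ax": 0.005, "ay": -0.002, "az": 0.164, "claw": 1}, {"tx": -0.239, "ty": -0.007, "tz": -0.036, "ax": 0.005, "ay": -0.003, "az": 0.163, "claw": 1}, {"tx": -0.24, "ty": -0.005, "tz": -0.036, "ax": 0.006, "ay": -0.002, "az": 0.164, "claw": 1}, {"tx": -0.24, "ty": -0.001, "tz": -0.037, "ax": 0.005, "ay": -0.003, "az": 0.163, "claw": 1}, {"tx": -0.24, "ty": 0.001, "tz": -0.036, "ax": 0.005, "ay": -0.002, "az": 0.164, "claw": 1}]
[{"tx": -0.24, "ty": 0.005, "tz": -0.036, "ax": 0.005, "ay": -0.003, "az": 0.164, "claw": 1}, {"tx": -0.239, "ty": 0.008, "tz": -0.037, "ax": 0.006, "ay": -0.002, "az": 0.163, "claw": 1}, {"tx": -0.24, "ty": 0.011, "tz": -0.036, "ax": 0.005, "ay": -0.003, "az": 0.164, "claw": 1}, {"tx": -0.239, "ty": 0.015, "tz": -0.036, "ax": 0.005, "ay": -0.002, "az": 0.163, "claw": 1}, {"tx": -0.24, "ty": 0.017, "tz": -0.036, "ax": 0.005, "ay": -0.003, "az": 0.164, "claw": 1}]
[{"tx": -0.239, "ty": 0.02, "tz": -0.036, "ax": 0.005, "ay": -0.002, "az": 0.164, "claw": 1}, {"tx": -0.238, "ty": 0.024, "tz": -0.036, "ax": 0.006, "ay": -0.003, "az": 0.163, "claw": 1}, {"tx": -0.239, "ty": 0.027, "tz": -0.036, "ax": 0.005, "ay": -0.002, "az": 0.164, "claw": 1}, {"tx": -0.238, "ty": 0.029, "tz": -0.036, "ax": 0.005, "ay": -0.003, "az": 0.163, "claw": 1}, {"tx": -0.238, "ty": 0.033, "tz": -0.036, "ax": 0.005, "ay": -0.002, "az": 0.164, "claw": 1}]
```

>>> arm_command([
  {"tx": -0.2, "ty": -0.011, "tz": -0.08, "ax": 0, "ay": 0, "az": 0.16, "claw": 1},
  {"tx": -0.24, "ty": -0.007, "tz": -0.08, "ax": 0, "ay": 0, "az": 0.16, "claw": 1},
  {"tx": -0.24, "ty": -0.005, "tz": -0.08, "ax": 0, "ay": 0, "az": 0.16, "claw": 1},
  {"tx": -0.24, "ty": -0.001, "tz": -0.06, "ax": 0, "ay": 0, "az": 0.16, "claw": 1},
  {"tx": -0.24, "ty": 0.001, "tz": -0.04, "ax": 0, "ay": 0, "az": 0.16, "claw": 1},
])

```text
clock: 21.95
ee_pos: [620.1, 94.3, 267.9]
tool_rot: [0.691, 0.723, 0.0, 0.0]
contact_force: [0.5, 0.1, -0.5]
width: 27.8
```

>>> arm_command([
  {"tx": -0.24, "ty": 0.005, "tz": -0.036, "ax": 0, "ay": 0, "az": 0.16, "claw": 1},
  {"tx": -0.24, "ty": 0.008, "tz": -0.036, "ax": 0, "ay": 0, "az": 0.16, "claw": 1},
  {"tx": -0.24, "ty": 0.011, "tz": -0.036, "ax": 0, "ay": 0, "az": 0.16, "claw": 1},
  {"tx": -0.24, "ty": 0.015, "tz": -0.036, "ax": 0, "ay": 0, "az": 0.16, "claw": 1},
  {"tx": -0.24, "ty": 0.017, "tz": -0.036, "ax": 0, "ay": 0, "az": 0.16, "claw": 1},
])

```text
clock: 22.45
ee_pos: [629.4, -49.6, 289.1]
tool_rot: [0.714, 0.7, -0.0, 0.0]
contact_force: [0.1, -0.4, -0.5]
width: 27.3
```

>>> arm_command([
  {"tx": -0.24, "ty": 0.02, "tz": -0.02, "ax": 0, "ay": 0, "az": 0.16, "claw": 1},
  {"tx": -0.24, "ty": 0.024, "tz": -0.02, "ax": 0, "ay": 0, "az": 0.16, "claw": 1},
  {"tx": -0.24, "ty": 0.027, "tz": 0, "ax": 0, "ay": 0, "az": 0.16, "claw": 1},
  {"tx": -0.2, "ty": 0.029, "tz": 0, "ax": 0, "ay": 0, "az": 0.16, "claw": 1},
  {"tx": -0.1, "ty": 0.033, "tz": 0, "ax": 0, "ay": 0, "az": 0.16, "claw": 1},
])

```text
clock: 22.95
ee_pos: [640.4, -174.0, 293.4]
tool_rot: [0.737, 0.676, -0.0, -0.0]
contact_force: [-0.9, 0.3, 0.7]
width: 27.7
```

```bash
python3 look.py w25
```

```text
22.95 [ 640.41 -173.99  293.37] yaw 85.06103938547022 q [ 0.8   0.57 -0.91  1.37  0.45  1.41  1.38] F [-0.93  0.3   0.73] M [ 0.05 -0.13 -0.02] w 27.71240135958373
tool z [-0. -0. -1.]
```

View pics/w25.png

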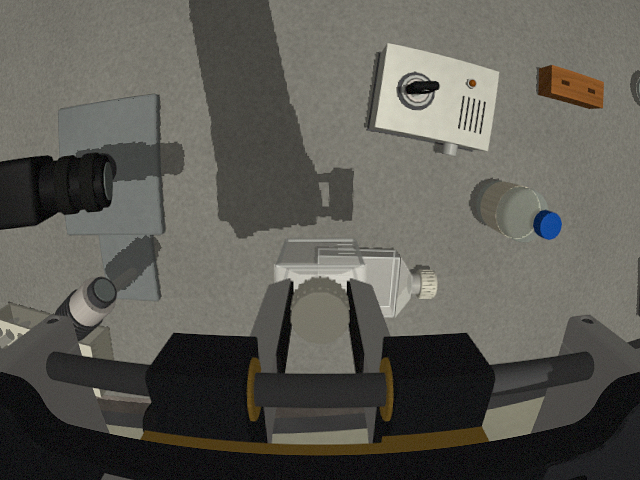

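Run:
```python
from h import *
im=np.load('pics/w25.npz')['img']; crop(im,30,80,190,250,4,'pics/w25a.png')
im=bot.snapshot('scene')['img']; crop(im,130,130,200,200,9,'pics/s25.png')
im=bot.snapshot('top')['img']; crop(im,425,225,535,265,7,'pics/t25.png')
```

```text
(no output)
```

View pics/w25a.png

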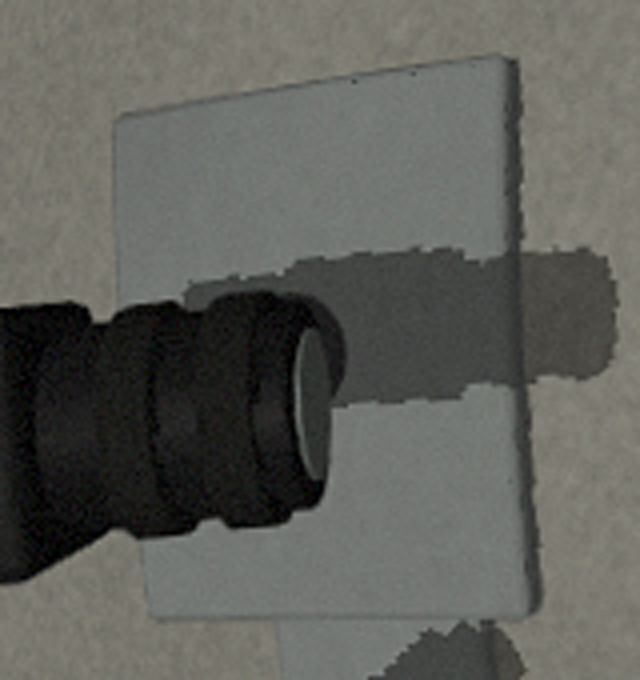

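View pics/s25.png

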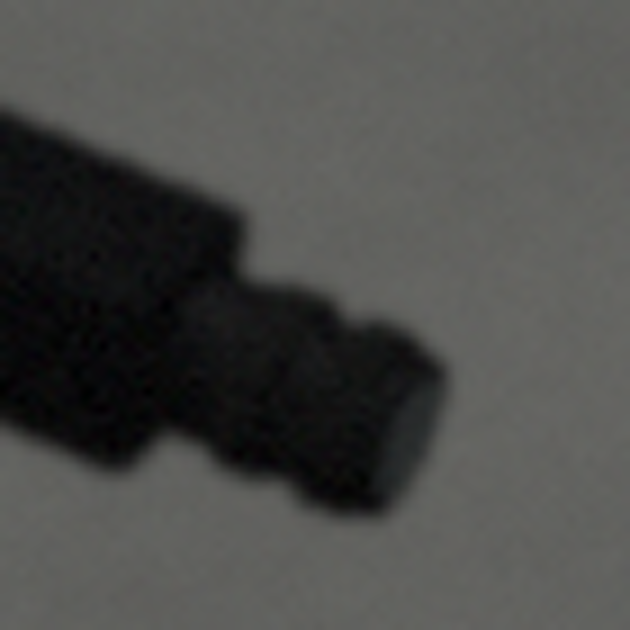

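View pics/t25.png

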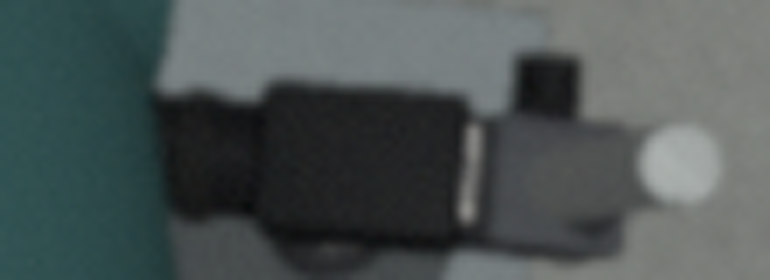

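```bash
cat > fit.py <<'E'
from h import *
from scipy.optimize import least_squares
np.set_printoptions(precision=1,suppress=True)
st=np.load('pics/w25.npz')
b=lambda u,v:(30+u/4-.4,80+v/4-.4)
c=np.array([watz(st,*b(*p),15) for p in [(117,117),(502,57),(529,617),(152,618)]]);print(c)
for i,j in((0,1),(3,2),(0,3),(1,2)):
    e=c[j]-c[i];print(np.linalg.norm(e),np.degrees(np.arctan2(e[1],e[0])))
lw=b(314,404);ls=(130+413/9-.45,130+440/9-.45)
L=tri([wray(st,*lw),('scene',*ls)]);print('lens w+s',L, wproj(st,L)-lw,proj('scene',L)-ls)
L=tri([wray(st,*lw),('top',420+92/4.5-.4,170+343/4.5-.4)]);print('lens w+t',L)
ct=(420+460/4.5-.4,170+352/4.5-.4);cs=(96.2-.3,103.5-.3)
A=np.degrees(0)
def model(p):
    x,y,a,zf=p;d=np.array([np.cos(a),np.sin(a),0]);F=np.array([x,y,0])
    foc=F-241*d+[0,0,zf];ex=d*np.cos(.35)+np.array([0,0,np.sin(.35)])
    return F,d,foc,ex,foc+110*ex
def res(p):
    F,d,foc,ex,l=model(p);r=[]
    T=F+[0,0,371]
    r+=list((proj('top',T)[0]-ct)*2.0); r+=list((proj('scene',T)[0]-cs)*1.5)
    r+=list((wproj(st,l)[0]-lw)*1.0);r+=list((proj('scene',l)[0]-ls)*1.5)
    r+=[(np.degrees(p[2])+95.25)/.5]
    return r
s=least_squares(res,[556,-465,np.radians(-95.2),187]);p=s.x
F,d,foc,ex,l=model(p);print('foot',F,'az',np.degrees(p[2]),'focus',foc,'lens',l);print(np.array(s.fun))
E
python3 fit.py
```

```text
[[ 454.4 -537.1   15. ]
 [ 470.1 -373.1   15. ]
 [ 656.3 -389.7   15. ]
 [ 640.9 -555.3   15. ]]
164.71514860431014 84.5368555156181
166.38630096819648 84.67326338943724
187.39204293600096 -5.596141950451641
186.9994943372615 -5.084529392386375
lens w+s [ 568.3 -329.4  221.6] [[-0.6  0.2]] [[0.2 0.1]]
lens w+t [ 568.7 -333.5  214.4]
foot [ 556.3 -465.6    0. ] az -95.10763780482205 focus [ 577.8 -225.5  184.5] lens [ 568.6 -328.4  222.2]
[ 0.3 -0.2 -0.3 -1.9  0.   0.4  0.9 -0.1  0.3]
```

```bash
cat > tgt.py <<'E'
from h import *
def target(foc=(577.8,-225.5,184.5),a=-95.3,off=46.7):
    a=np.radians(a);d=np.array([np.cos(a),np.sin(a),0]);Z=np.array([0,0,1.])
    fz=-d*np.sin(.35)+Z*np.cos(.35); tx=np.array([-np.sin(a),np.cos(a),0]); tz=-fz; ty=np.cross(tz,tx)
    return np.array(foc)+off*fz,R.from_matrix(np.c_[tx,ty,tz]),d
E
python3 - <<'E'
from tgt import *
P,r,d=target();print(P)
plan(P-60*d+[0,0,15],r,25,claw=1)
E
```

```text
[ 579.27916048 -209.5551342   228.36870569]
step mm 3.1141782644399907 turn/row 3.6907053624310784 err [-0.05676412  0.01625802 -0.04771094]
[{"tx": 0.005, "ty": -0.019, "tz": 0.017, "ax": -0.137, "ay": -0.138, "az": 0.781, "claw": 1}, {"tx": 0.005, "ty": -0.02, "tz": 0.016, "ax": -0.138, "ay": -0.138, "az": 0.782, "claw": 1}, {"tx": 0.003, "ty": -0.02, "tz": 0.016, "ax": -0.137, "ay": -0.138, "az": 0.781, "claw": 1}, {"tx": 0.003, "ty": -0.02, "tz": 0.016, "ax": -0.137, "ay": -0.139, "az": 0.781, "claw": 1}, {"tx": 0.001, "ty": -0.021, "tz": 0.016, "ax": -0.138, "ay": -0.138, "az": 0.781, "claw": 1}]
[{"tx": -0.0, "ty": -0.021, "tz": 0.015, "ax": -0.137, "ay": -0.138, "az": 0.782, "claw": 1}, {"tx": -0.001, "ty": -0.021, "tz": 0.015, "ax": -0.137, "ay": -0.138, "az": 0.781, "claw": 1}, {"tx": -0.002, "ty": -0.021, "tz": 0.015, "ax": -0.137, "ay": -0.138, "az": 0.781, "claw": 1}, {"tx": -0.004, "ty": -0.021, "tz": 0.015, "ax": -0.138, "ay": -0.138, "az": 0.781, "claw": 1}, {"tx": -0.004, "ty": -0.021, "tz": 0.015, "ax": -0.137, "ay": -0.139, "az": 0.782, "claw": 1}]
[{"tx": -0.006, "
[... 708 characters left out ...]
: -0.138, "az": 0.781, "claw": 1}, {"tx": -0.014, "ty": -0.017, "tz": 0.014, "ax": -0.138, "ay": -0.138, "az": 0.781, "claw": 1}, {"tx": -0.015, "ty": -0.016, "tz": 0.014, "ax": -0.137, "ay": -0.138, "az": 0.781, "claw": 1}]
[{"tx": -0.016, "ty": -0.016, "tz": 0.013, "ax": -0.137, "ay": -0.138, "az": 0.782, "claw": 1}, {"tx": -0.017, "ty": -0.015, "tz": 0.014, "ax": -0.138, "ay": -0.138, "az": 0.781, "claw": 1}, {"tx": -0.017, "ty": -0.013, "tz": 0.013, "ax": -0.137, "ay": -0.138, "az": 0.781, "claw": 1}, {"tx": -0.018, "ty": -0.013, "tz": 0.014, "ax": -0.137, "ay": -0.139, "az": 0.782, "claw": 1}, {"tx": -0.019, "ty": -0.012, "tz": 0.014, "ax": -0.138, "ay": -0.138, "az": 0.781, "claw": 1}]
```

>>> arm_command([
  {"tx": 0.005, "ty": -0.02, "tz": 0.016, "ax": -0.138, "ay": -0.138, "az": 0.781, "claw": 1},
  {"tx": 0.005, "ty": -0.02, "tz": 0.016, "ax": -0.138, "ay": -0.138, "az": 0.781, "claw": 1},
  {"tx": 0.003, "ty": -0.02, "tz": 0.016, "ax": -0.138, "ay": -0.138, "az": 0.781, "claw": 1},
  {"tx": 0.003, "ty": -0.02, "tz": 0.016, "ax": -0.138, "ay": -0.138, "az": 0.781, "claw": 1},
  {"tx": 0.001, "ty": -0.02, "tz": 0.016, "ax": -0.138, "ay": -0.138, "az": 0.781, "claw": 1},
])

```text
clock: 23.6
ee_pos: [629.3, -165.0, 283.7]
tool_rot: [0.832, 0.554, -0.002, 0.039]
contact_force: [0.5, 0.1, -0.2]
width: 27.3
```

>>> arm_command([
  {"tx": 0, "ty": -0.021, "tz": 0.015, "ax": -0.138, "ay": -0.138, "az": 0.781, "claw": 1},
  {"tx": -0.001, "ty": -0.021, "tz": 0.015, "ax": -0.138, "ay": -0.138, "az": 0.781, "claw": 1},
  {"tx": -0.002, "ty": -0.021, "tz": 0.015, "ax": -0.138, "ay": -0.138, "az": 0.781, "claw": 1},
  {"tx": -0.004, "ty": -0.021, "tz": 0.015, "ax": -0.138, "ay": -0.138, "az": 0.781, "claw": 1},
  {"tx": -0.005, "ty": -0.021, "tz": 0.015, "ax": -0.138, "ay": -0.138, "az": 0.781, "claw": 1},
])

```text
clock: 24.1
ee_pos: [618.1, -160.9, 273.7]
tool_rot: [0.906, 0.416, -0.003, 0.077]
contact_force: [0.2, -0.3, -0.7]
width: 27.6
```

```bash
python3 look.py w26
python3 - <<'E'
from tgt import *
P,r,d=target();s=bot.state();print(np.degrees((R.from_quat(s['tool_rot']).inv()*r).magnitude()))
E
```

```text
24.1 [ 618.1  -160.86  273.72] yaw 49.10261955651666 q [ 0.71  0.43 -0.77  1.56  0.47  1.24  0.7 ] F [ 0.21 -0.29 -0.68] M [ 0.19 -0.07  0.04] w 27.643574584664428
tool z [ 0.06 -0.14 -0.99]
55.185618472703716
```

Tracking well; continue.

>>> arm_command([
  {"tx": -0.006, "ty": -0.021, "tz": 0.014, "ax": -0.138, "ay": -0.138, "az": 0.781, "claw": 1},
  {"tx": -0.007, "ty": -0.02, "tz": 0.014, "ax": -0.138, "ay": -0.138, "az": 0.781, "claw": 1},
  {"tx": -0.007, "ty": -0.02, "tz": 0.014, "ax": -0.138, "ay": -0.138, "az": 0.781, "claw": 1},
  {"tx": -0.009, "ty": -0.02, "tz": 0.014, "ax": -0.138, "ay": -0.138, "az": 0.781, "claw": 1},
  {"tx": -0.011, "ty": -0.02, "tz": 0.014, "ax": -0.138, "ay": -0.138, "az": 0.781, "claw": 1},
])

```text
clock: 24.65
ee_pos: [606.9, -157.2, 263.8]
tool_rot: [0.957, 0.269, -0.005, 0.112]
contact_force: [0.7, -0.7, -0.4]
width: 27.6
```

>>> arm_command([
  {"tx": -0.011, "ty": -0.019, "tz": 0.014, "ax": -0.138, "ay": -0.138, "az": 0.781, "claw": 1},
  {"tx": -0.012, "ty": -0.018, "tz": 0.014, "ax": -0.138, "ay": -0.138, "az": 0.781, "claw": 1},
  {"tx": -0.013, "ty": -0.018, "tz": 0.014, "ax": -0.138, "ay": -0.138, "az": 0.781, "claw": 1},
  {"tx": -0.014, "ty": -0.017, "tz": 0.014, "ax": -0.138, "ay": -0.138, "az": 0.781, "claw": 1},
  {"tx": -0.015, "ty": -0.016, "tz": 0.014, "ax": -0.138, "ay": -0.138, "az": 0.781, "claw": 1},
])

```text
clock: 25.15
ee_pos: [595.9, -153.0, 253.5]
tool_rot: [0.983, 0.113, -0.006, 0.145]
contact_force: [-0.6, 0.1, -1.0]
width: 27.8
```

>>> arm_command([
  {"tx": -0.016, "ty": -0.016, "tz": 0.014, "ax": -0.138, "ay": -0.138, "az": 0.781, "claw": 1},
  {"tx": -0.017, "ty": -0.015, "tz": 0.014, "ax": -0.138, "ay": -0.138, "az": 0.781, "claw": 1},
  {"tx": -0.017, "ty": -0.013, "tz": 0.014, "ax": -0.138, "ay": -0.138, "az": 0.781, "claw": 1},
  {"tx": -0.018, "ty": -0.013, "tz": 0.014, "ax": -0.138, "ay": -0.138, "az": 0.781, "claw": 1},
  {"tx": -0.019, "ty": -0.012, "tz": 0.014, "ax": -0.138, "ay": -0.138, "az": 0.781, "claw": 1},
])

```text
clock: 25.65
ee_pos: [584.6, -148.8, 243.2]
tool_rot: [0.984, -0.045, -0.007, 0.175]
contact_force: [0.9, -0.8, 0.1]
width: 27.4
```

```bash
python3 look.py w27
python3 - <<'E'
from tgt import *
P,r,d=target();s=bot.state();print(np.degrees((R.from_quat(s['tool_rot']).inv()*r).as_rotvec()))
plan(P,r,5,claw=1)
im=bot.snapshot('scene')['img']; crop(im,90,80,290,230,4,'pics/s27.png')
E
```

```text
25.65 [ 584.64 -148.82  243.24] yaw -5.205605701670594 q [ 0.43  0.4  -0.56  1.66  0.58  1.27 -0.4 ] F [ 0.87 -0.79  0.11] M [ 0.29 -0.09  0.03] w 27.3764016728493
tool z [-0.03 -0.34 -0.94]
[ 0.09028819 -0.04360773 -0.13266438]
step mm 12.613810788278203 turn/row 0.033258641007432296 err [-0.02190688  0.00060069 -0.01338794]
[{"tx": 0.001, "ty": 0.088, "tz": 0.058, "ax": 0.004, "ay": -0.002, "az": -0.006, "claw": 1}, {"tx": 0.001, "ty": 0.088, "tz": 0.058, "ax": 0.004, "ay": -0.002, "az": -0.006, "claw": 1}, {"tx": 0.001, "ty": 0.087, "tz": 0.057, "ax": 0.004, "ay": -0.002, "az": -0.005, "claw": 1}, {"tx": 0.001, "ty": 0.088, "tz": 0.058, "ax": 0.004, "ay": -0.002, "az": -0.006, "claw": 1}, {"tx": 0.001, "ty": 0.088, "tz": 0.058, "ax": 0.004, "ay": -0.002, "az": -0.006, "claw": 1}]
```

View pics/s27.png

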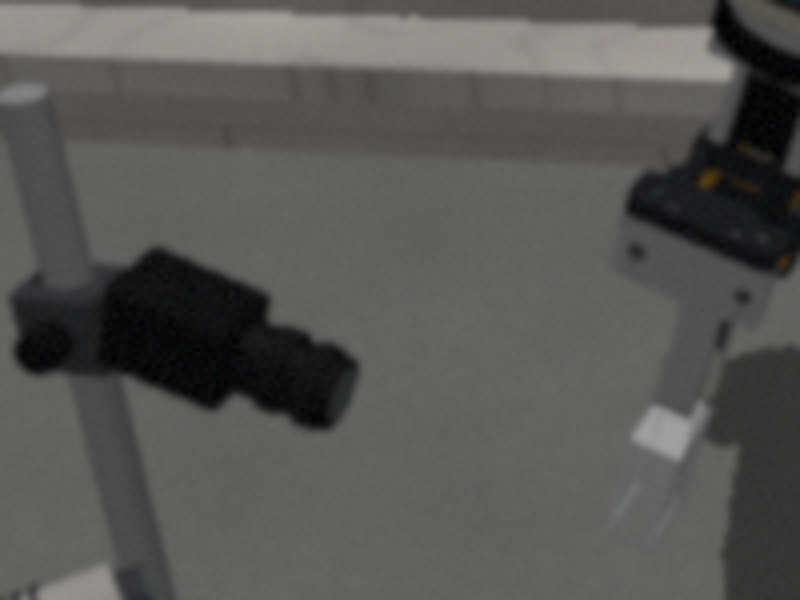

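View pics/w27.png

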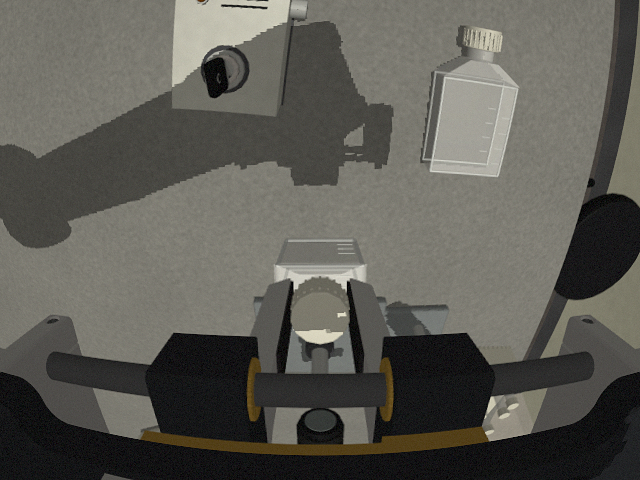

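>>> arm_command([
  {"tx": 0.001, "ty": 0.088, "tz": 0.058, "ax": 0.004, "ay": -0.002, "az": -0.006, "claw": 1},
  {"tx": 0.001, "ty": 0.088, "tz": 0.058, "ax": 0.004, "ay": -0.002, "az": -0.006, "claw": 1},
  {"tx": 0.001, "ty": 0.088, "tz": 0.058, "ax": 0.004, "ay": -0.002, "az": -0.006, "claw": 1},
  {"tx": 0.001, "ty": 0.088, "tz": 0.058, "ax": 0.004, "ay": -0.002, "az": -0.006, "claw": 1},
  {"tx": 0.001, "ty": 0.088, "tz": 0.058, "ax": 0.004, "ay": -0.002, "az": -0.006, "claw": 1},
])

```text
clock: 26.25
ee_pos: [579.3, -213.5, 228.4]
tool_rot: [0.984, -0.044, -0.008, 0.174]
contact_force: [0.5, 0.5, -0.2]
width: 27.3
```

>>> arm_command([
  {"tx": 0, "ty": 0, "tz": 0, "ax": 0, "ay": 0, "az": 0, "claw": 1},
  {"tx": 0, "ty": 0, "tz": 0, "ax": 0, "ay": 0, "az": 0, "claw": 1},
  {"tx": 0, "ty": 0, "tz": 0, "ax": 0, "ay": 0, "az": 0, "claw": 1},
  {"tx": 0, "ty": 0, "tz": 0, "ax": 0, "ay": 0, "az": 0, "claw": 1},
  {"tx": 0, "ty": 0, "tz": 0, "ax": 0, "ay": 0, "az": 0, "claw": 1},
])

```text
clock: 26.75
ee_pos: [579.8, -211.4, 228.8]
tool_rot: [0.984, -0.044, -0.008, 0.174]
contact_force: [-0.3, 0.2, -0.2]
width: 27.7
```

```bash
python3 look.py w28
python3 - <<'E'
from tgt import *
P,r,d=target();s=bot.state();print(P-s['ee_pos'],np.degrees((R.from_quat(s['tool_rot']).inv()*r).as_rotvec()))
plan(P,r,5,claw=1)
im=bot.snapshot('scene')['img']; crop(im,90,80,290,230,4,'pics/s28.png')
im=np.load('pics/w28.npz')['img']; crop(im,240,220,400,470,2.4,'pics/w28a.png')
T=r
foc=np.array([577.8,-225.5,184.5]);a=np.radians(-95.3);y=np.array([-np.sin(a),np.cos(a),0])
sz=-T.apply([0,0,1]);x=np.cross(y,sz)
pts=[foc+i*13*x+j*26*y+k*30*sz for i in(-1,1) for j in(-1,1) for k in(-1,1)]
q=proj('scene',pts); cv=cv2.imread('pics/s28.png')
for u,v in q: cv2.circle(cv,(int((u-90+.4)*4),int((v-80+.4)*4)),3,(0,0,255),1)
L=foc+110*np.array([np.cos(.35)*np.cos(a),np.cos(.35)*np.sin(a),np.sin(.35)])
u,v=proj('scene',L)[0];cv2.circle(cv,(int((u-90+.4)*4),int((v-80+.4)*4)),3,(0,255,0),1)
cv2.imwrite('pics/s28b.png',cv)
E
```

```text
26.75 [ 579.81 -211.41  228.8 ] yaw -5.106854845611227 q [ 0.52  0.41 -0.53  1.67  0.6   1.21 -0.31] F [-0.34  0.24 -0.25] M [ 0.31 -0.1   0.01] w 27.66411292687482
tool z [-0.03 -0.34 -0.94]
[-0.47793374  1.97643423 -0.41072451] [-0.01428815 -0.04867291  0.17551728]
step mm 0.41489312151405366 turn/row 0.03654012520799364 err [ 0.05097043 -0.04391506 -0.02182214]
[{"tx": -0.001, "ty": -0.003, "tz": -0.0, "ax": -0.001, "ay": -0.002, "az": 0.008, "claw": 1}, {"tx": -0.001, "ty": -0.003, "tz": -0.001, "ax": -0.0, "ay": -0.002, "az": 0.007, "claw": 1}, {"tx": -0.001, "ty": -0.004, "tz": -0.0, "ax": -0.001, "ay": -0.002, "az": 0.008, "claw": 1}, {"tx": -0.001, "ty": -0.003, "tz": -0.001, "ax": -0.0, "ay": -0.002, "az": 0.008, "claw": 1}, {"tx": -0.001, "ty": -0.003, "tz": -0.0, "ax": -0.001, "ay": -0.003, "az": 0.007, "claw": 1}]
```

View pics/s28b.png

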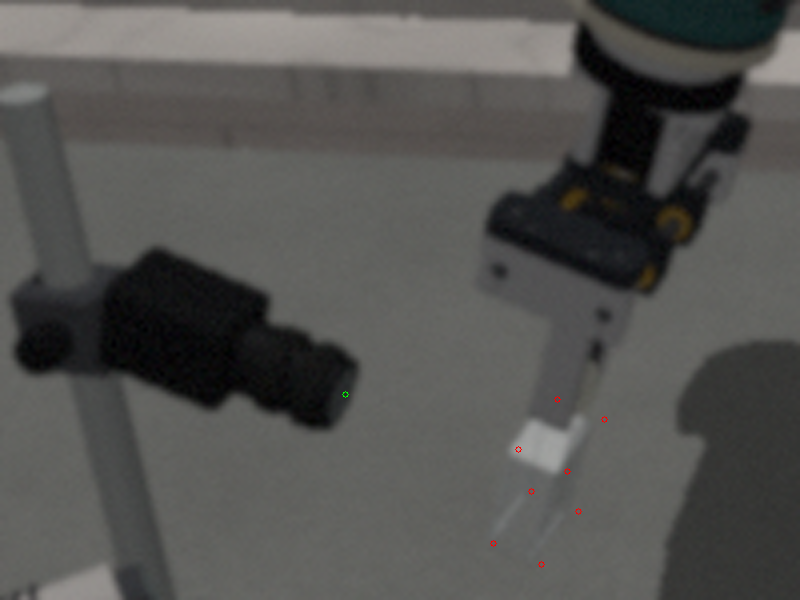

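View pics/w28.png

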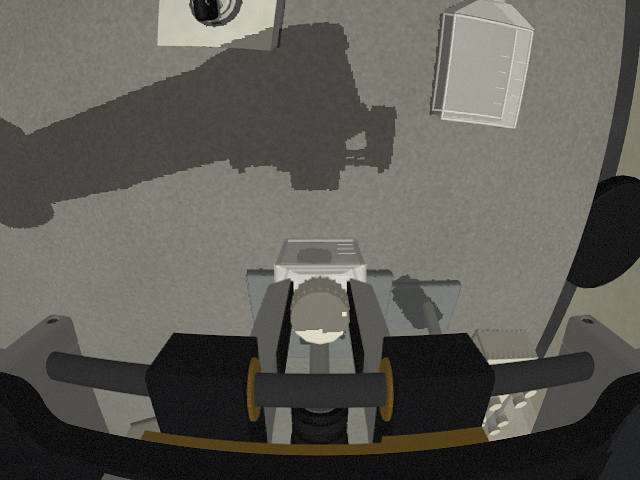

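Run:
```python
from tgt import *
im=bot.snapshot('scene')['img']
s=bot.state();T=R.from_quat(s['tool_rot'])
def draw(off,out,col=(0,0,255)):
    cv=cv2.resize(im[170:240,195:255,::-1],None,fx=10,fy=10,interpolation=cv2.INTER_CUBIC); cv=cv2.convertScaleAbs(cv,alpha=1.8)
    m=s['ee_pos']+T.apply([0,0,46.7])+off
    P={}
    for i in(-1,1):
     for j in(-1,1):
      for k in(-1,1): P[i,j,k]=proj('scene',m+T.apply([26*j,13*i,-30*k]))[0]
    f=lambda p:(int((p[0]-195+.45)*10),int((p[1]-170+.45)*10))
    ks=list(P)
    for a in ks:
        for b in ks:
            if sum(x!=y for x,y in zip(a,b))==1: cv2.line(cv,f(P[a]),f(P[b]),col,1)
    c=m-T.apply([0,0,72]); 
    cv2.imwrite(out,cv)
draw(np.zeros(3),'pics/s29.png')
cv=cv2.resize(im[170:240,195:255,::-1],None,fx=10,fy=10,interpolation=cv2.INTER_CUBIC); cv2.imwrite('pics/s29r.png',cv2.convertScaleAbs(cv,alpha=1.8))
```

```text
(no output)
```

View pics/s29.png

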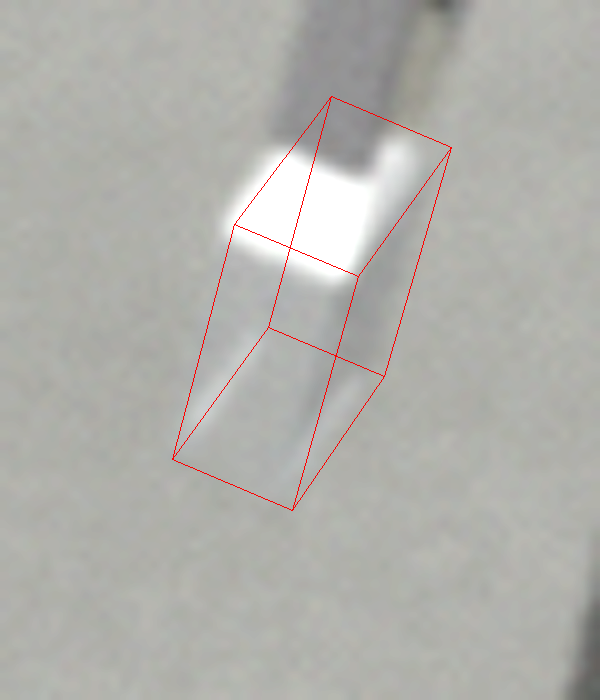

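View pics/s29r.png

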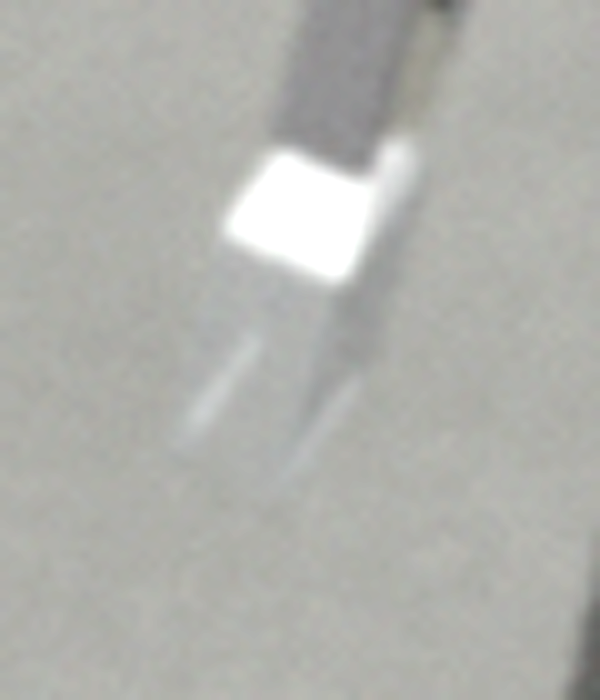

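Run:
```python
from h import *
o=[]
for n in ('w23','w24','w28'):
    im=np.load(f'pics/{n}.npz')['img']; o.append(cv2.resize(im[230:350,265:375,::-1],None,fx=2.4,fy=4,interpolation=cv2.INTER_CUBIC))
cv2.imwrite('pics/cmp.png',np.hstack(o))
```

```text
(no output)
```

View pics/cmp.png

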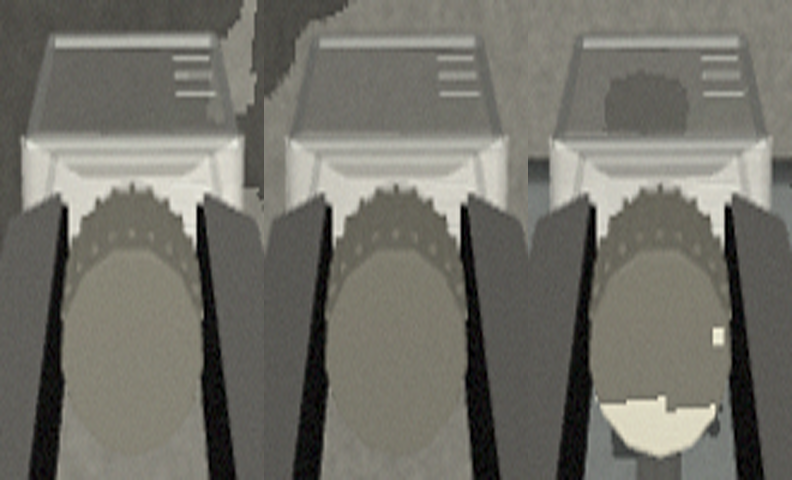

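Run:
```python
from h import *
np.set_printoptions(precision=1,suppress=True)
im=np.load('pics/w27.npz')['img']; crop(im,280,380,360,450,7,'pics/w27a.png')
st=np.load('pics/w27.npz'); print(wproj(st,[[568.6,-328.4,222.2],[568.3,-329.4,221.6]]))
st=np.load('pics/w23.npz'); b=lambda u,v:(230+u/4-.4,220+v/4-.4); T=R.from_quat(st['tool_rot'])
c=np.array([T.inv().apply(watz(st,*b(*p),60)-st['ee_pos']) for p in [(179,178),(546,178)]]);print(c)
c=np.array([T.inv().apply(watz(st,*b(*p),0)-st['ee_pos']) for p in [(225,77),(500,76)]]);print('base far edge',c)
print('cap',T.inv().apply(watz(st,*b(361,391),102)-st['ee_pos']))
```

```text
[[320.4 420. ]
 [320.2 420. ]]
[[-25.7 -12.5  16.7]
 [ 25.5 -12.5  16.7]]
base far edge [[-24.5 -11.3  76.7]
 [ 24.5 -11.5  76.7]]
cap [ -0.4  -0.8 -25.3]
```

View pics/w27a.png

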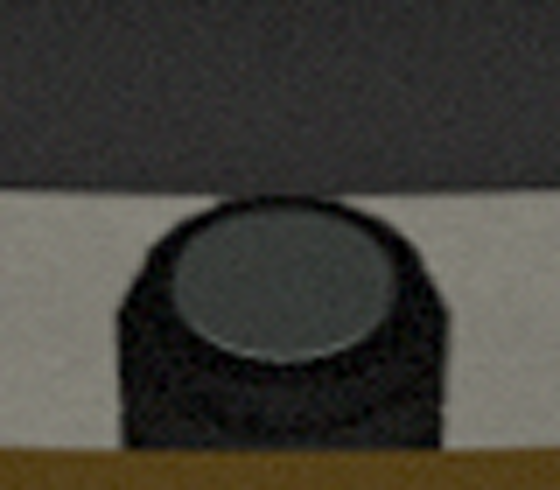

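>>> arm_command([
  {"tx": -0.003, "ty": -0.01, "tz": -0.004, "ax": 0, "ay": -0.01, "az": 0.02, "claw": 1},
  {"tx": -0.003, "ty": -0.009, "tz": -0.004, "ax": 0, "ay": 0, "az": 0.018, "claw": 1},
  {"tx": 0, "ty": 0, "tz": 0, "ax": 0, "ay": 0, "az": 0, "claw": 1},
  {"tx": 0, "ty": 0, "tz": 0, "ax": 0, "ay": 0, "az": 0, "claw": 1},
  {"tx": 0, "ty": 0, "tz": 0, "ax": 0, "ay": 0, "az": 0, "claw": 1},
])

```text
clock: 27.4
ee_pos: [579.1, -209.4, 228.8]
tool_rot: [0.984, -0.046, -0.008, 0.174]
contact_force: [-0.0, 0.6, -0.5]
width: 27.6
```

```bash
python3 look.py w30
python3 - <<'E'
from tgt import *
P,r,d=target();s=bot.state();print(P-s['ee_pos'],np.degrees((R.from_quat(s['tool_rot']).inv()*r).as_rotvec()),s['dq'])
im=bot.snapshot('top')['img']; cv2.imwrite('pics/top30.png',im[:,:,::-1])
im=bot.snapshot('scene')['img']; cv2.imwrite('pics/scene30.png',im[:,:,::-1])
E
```

```text
27.4 [ 579.14 -209.42  228.81] yaw -5.329766525099755 q [ 0.51  0.41 -0.53  1.67  0.6   1.21 -0.32] F [-0.04  0.63 -0.49] M [ 0.31 -0.13  0.01] w 27.622572220499915
tool z [-0.03 -0.34 -0.94]
[ 0.15822393 -0.10947432 -0.4411699 ] [-0.01040043  0.01629472 -0.0300144 ] [ 1.01209281e-03  3.24002748e-04 -8.35453956e-04 -2.66350335e-04
 -2.17851199e-04  2.91096112e-05  1.62685213e-03]
```

View pics/scene30.png

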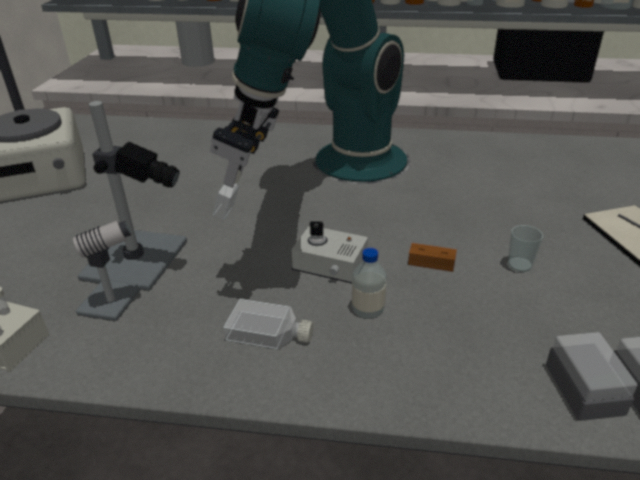

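View pics/top30.png

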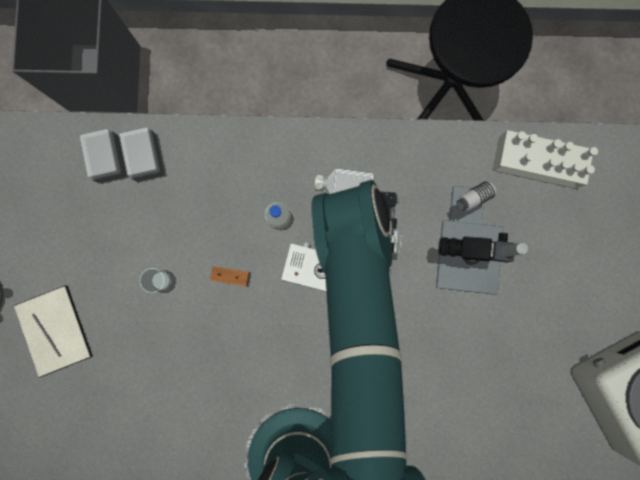

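Run:
```python
from cell import bot
print(bot.finish_job())
```

```text
the job is handed in; nothing more can be done
None
```

I switched the lamp key on and left it in, then took the small flask by its cap and held it at the inspection focus. I handed the job in at about 27.5 s of the 61 s, with the flask still held there.

**Key:**
- It went into the slot without resistance and came to rest with the tool 0.4 mm above the height I expected for home. I pressed it down again with about 27 N before letting go.
- I turned it clockwise until the torque rose to about 0.26 N m against 0.05 N m of friction. After release the head stood about 77° from its start. Less the 14° of play, that puts the barrel at its 60° stop. This is inferred, because I could not see the barrel's angle directly.

**Flask:**
- At hand-in the tool was within 0.5 mm and 0.1° of the pose I calculated. The cap looked unmoved in the fingers when I compared wrist pictures from before and after lifting.
- The lens position I used matched a later wrist picture to within 1 pixel.

**One check disagreed:** the scene camera put the flask about 1–2 mm closer to the lens and about 2 mm lower than my estimate. That is within its stated calibration accuracy, so I leaned only slightly towards it. The final centring could be off by that much.

In the last pictures the camera, lamp, bottle, beaker and big flask looked undisturbed. The wrist force never read above about 47 N.

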